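# Clear the counter into the tilt-out sink tray

## Task

Clear the counter: tilt the tray under the sink all the way out, lay every washing-up thing that is out (scrub brushes, soap tin, pan scraper) in its trough, and push the tray fully shut with them inside. Stand each salt or pepper shaker upright on the narrow ledge in front of the sink basin, at whatever point of the job suits you. Leave the sugar bowl, ladle, cruet, mug and timer where they are.

Things in the scene. Friction and masses are not known exactly. Their poses are not given: they have to be found in the camera images.
- tray (a joint): the tilt-out tray under the front edge of the sink: a pale wood panel 334 mm wide and 142 mm high, 12 mm thick, hinged along its bottom edge, with a white trough on its inner side. Value in rad: 0 shut (panel upright), grows as its top tilts out towards the robot, stop at 0.75 (fully open). Stiff hinge: it stays where left. It may start slightly ajar.
- tray_hinge (a point): middle of the tray's hinge line, 30 mm above the counter, at the front of the sink bench; frame turns with the tray: x inward (away from the robot when shut), y along the hinge, z up the panel. Panel fills x -12..0 mm, z 0..142 mm.
- tray_handle (a point): middle of the steel bar handle on the tray panel's outer face, in the tray's frame at (-47, 0, 138) mm from the hinge: bar 120 mm long along y, about 10 mm thick, standing 35 mm off the face; 32 mm below the sink bench's top when shut
- tray_in (a point): centre of the trough's inner floor, turning with the tray, at (43, 0, 55) mm from the hinge in its frame; x inward, y along, z out of the trough. Trough inside 86 mm (x) by 320 mm (y); rear and end walls 37 mm high, panel 87 mm above the floor on the outer side. When open, floor and panel form a V. There is room for things up to about 70 mm above the floor when it shuts.
- ledge (a point): centre of the narrow ledge, the beige strip of the sink bench's top between its front edge and the 6 mm high steel rim of the sunk basin; 200 mm above the counter, 75 mm deep (x, front edge to rim), 380 mm long (y), z up. Directly above the tray.
- sink: sink bench, fixed, 340 mm deep, 380 mm wide, 200 mm high, with a sunk steel basin behind the ledge and a low tap at its right (-y) rear; origin on the counter under the middle of its front edge, x away from the robot, y along the front
- blue_brush: washing-up thing: blue plastic block scrub brush with white bristles underneath, 74 (x) by 40 (y) by 44 mm high, origin at the centre of its underside, z up. 
- wood_brush: washing-up thing: dark wood block scrub brush with straw bristles underneath, 70 (x) by 42 (y) by 42 mm high, origin at the centre of its underside, z up. 
- soap_tin: washing-up thing: green soap tin with aluminium lid, 72 (x) by 44 (y) by 40 mm high, origin at the centre of its underside, z up. 
- scraper: washing-up thing: red nylon pan scraper, base 72 (x) by 44 (y) by 10 mm with an upright grip rib 62 (x) by 18 (y) mm on it, 42 mm high in all, origin at the centre of its underside, z up. 
- salt: white ceramic salt shaker with steel top, 44 mm across, 80 mm high, origin at the centre of its underside, z up. 
- pepper: dark wood pepper shaker with steel top, 44 mm across, 80 mm high, origin at the centre of its underside, z up. 
- sugar_bowl: blue ceramic sugar bowl with lid, 82 mm across, 77 mm high, to be left alone; origin under its centre
- ladle: black nylon ladle lying on the counter, about 270 mm long, to be left alone
- cruet: amber glass cruet with glass stopper, 68 mm across, 157 mm high, to be left alone
- mug: low white mug, 76 mm across, 72 mm high, to be left alone
- timer: yellow kitchen timer, 66 mm across, 50 mm high, to be left alone

How it is judged:
By the outcome, as a careful person would: the job done as asked, in the order asked, and still so for the second after the job is handed in, with the robot touching nothing.
Of blue_brush, wood_brush, soap_tin, scraper only 3 to 4 are there at a start; the rules pass over those that are not, and their reading is None.
Of salt, pepper only 1 to 2 are there at a start; the rules pass over those that are not, and their reading is None.
At some moment in a run one of blue_brush, wood_brush, soap_tin, scraper may be knocked a few centimetres aside while the robot is not near it.
It also fails if it takes over 210 s, if anything falls off the work surface, if the arm or the gripper's body presses on something with over 40 N, if the wrist force passes 120 N, or if a joint passes its speed limit or range.

## Robot

A 6-joint arm with a two-finger parallel gripper is mounted at the origin on the work surface. World frame = base frame: x ahead of the robot, y to its left, z up, the work surface at z = 0. Lengths are in m, angles in degrees, forces in N, time in s.
With the tool pointing down it reaches from about 0.4 to 0.825 m from the base axis. Payload 7 kg.
Tool frame: the origin (TCP) lies at the very end of the fingers, on their centre line; the grasp point (between the pads) lies 19 mm behind it (r.grasp_offset is the z of the grasp point in the tool frame, in m); z points along the fingers, y is the direction in which the jaws open and shut (so a half turn about z gives the same grasp; the last joint's range is limited). The gripper opens to 88 mm and grips with 3 to 60 N. Pads are 19 mm wide; open, the fingers measure 130 mm over their backs; the gripper's body (78 mm by 193 mm) begins 47 mm behind the grasp point.
Start: joints at [86.465, 20.546, 0.682, 0, -70.136, -16.507], TCP at [0.231, 0.634, 0.227] pointing down, gripper open.
Joint ranges: [-176.03, 176.03], [-82.01, 121.73], [-58.28, 71.71], [-173.87, 95.51], [-174.79, -0.11], [-173.66, 173.66]. Speed limits (degrees/s): [136.94, 136.94, 172.46, 180, 180, 180].

## Interface

Orientations are given as [roll, pitch, yaw] about the fixed x, y, z axes, in that order (R = Rz(yaw) Ry(pitch) Rx(roll)).
In Python, from plant import r, capture, calibration, order gives the robot as it stands.
- The arm moves only by the tool servo_tool, never from a script. Its arguments are lists of equal length, an entry for each row: "grip": the closure, from -1 (fully open) to 1 (shut), so that 0 is half open; "translation": the shift along the tool's x, y, z in m, a list of three; "turn": the turn about the tool's z in rad. A call has 1 to 10 rows; each row is the pose to reach, as a shift and turn from the pose commanded when the call began, along the tool's axes at that moment; what a row does not reach only later rows make up. A row lasts 1/12 s, in which the tool goes at most 41.7 mm and 7.16 degrees, less where a joint would pass 70% of its speed; a pose out of reach is approached as far as the arm can. A call with a gripper value outside its range is refused whole. The fingers move at their own pace and stop on an object; "newtons" is the grip in N (left out, the last holds). Time passes only in rows, so rows that repeat a pose let the fingers close. It gives the time, the measured TCP pose, the force and the opening at its end, in the units of the state.
- r.get_state(): the state, without advancing time (a new reading comes with each control period).
- capture(name): name is "scene" or "side" or "wrist"; returns (picture, depth): 480x640x3 uint8, blue, green, red; 480x640 float32, m along the optical axis (not along the pixel's ray), 0 where there is no reading.
- calibration(name): a dict with "fx", "fy", "cx", "cy" (pixels), "view" (4x4, takes a point from world to camera coordinates). Camera axes: x right, y up, looking along -z (the intrinsics and any distortion apply to the point x, -y, -z); pixel columns grow to the right and rows downward; lengths in m; the calibration is good to about 2 mm. A picture is of the moment at which its call begins: read the wrist's pose just before it. calibration takes no time and is no camera call; for the wrist camera it gives the pose at the moment of the call.
- order.close_job(): hands the job in, once; it reports no verdict.
The state is a dict: "time_s": time; "joints": joint angles; "qd": joint speeds; "joint_torque": joint torques, N m; "tcp_pos": TCP position; "eef_rot": TCP orientation; "contact_force": force on the tool from outside, world axes, zero at the start; "moment": the same for the moment, N m; "gripper_width": finger opening in m.
Only numpy, scipy, OpenCV 4.12 (cv2) and the standard library are available. Lean on these libraries where they do the work, as an engineer would, in place of code of your own. Each camera call takes 0.05 s, during which the arm holds its last target.

## Working session

There is one attempt and no reset: what is moved stays moved. The work goes in short steps, Python scripts to look and compute and a tool call to move; the robot and the scene stay as the last step left them, time stands still between calls to the robot, and variables do not carry over. Pictures are saved under pics/ and viewed, and the job is handed in when it is done.

Besides the shell and the picture viewer there is one more tool, called after "Call:" by a JSON object that holds its "op" and its "data". servo_tool: Moves the arm, as the interface text tells. Its arguments: {"type":"object","properties":{"grip":{"type":"array","items":{"type":"number"}},"translation":{"type":"array","items":{"type":"array","items":{"type":"number"}}},"turn":{"type":"array","items":{"type":"number"}},"newtons":{"type":"number"}},"required":["grip","translation","turn"]}

```bash
ls; mkdir -p pics
python3 - <<'E'
from plant import r,capture,calibration,order
import cv2,numpy as np
print(r.get_state()); print(r.grasp_offset)
for n in ["scene","side","wrist"]:
    c=calibration(n);p,d=capture(n);cv2.imwrite(f"pics/a_{n}.png",p);np.savez(f"pics/a_{n}.npz",p=p,d=d,**{k:np.array(v) for k,v in c.items()})
    print(n,{k:np.round(v,3).tolist() if not isinstance(v,str) else v for k,v in c.items()})
E
```

```text
pics
{'time_s': 0.0, 'joints': array([ 8.64652503e+01,  2.05924070e+01,  6.35735312e-01, -1.99082506e-02,
       -7.01340177e+01, -1.65068484e+01]), 'qd': array([0.02028186, 0.00895525, 0.01067598, 0.0972693 , 0.0464431 ,
       0.02852107]), 'joint_torque': array([ 2.01142997e-03, -5.82726932e+01,  2.93052131e+01,  6.99669465e+00,
        7.07954750e-03, -1.52750772e-04]), 'tcp_pos': array([0.23118544, 0.63368552, 0.22562726]), 'eef_rot': array([ 1.79907730e+02, -7.82634234e-03, -2.00483719e+01]), 'contact_force': array([ 0.73888618,  0.06264784, -0.57058525]), 'moment': array([-0.0298075 ,  0.01564547, -0.05289621]), 'gripper_width': 0.08773854411108714}
-0.0188
scene {'fx': 543.531, 'fy': 543.531, 'cx': 322.481, 'cy': 236.404, 'view': [[0.39, 0.921, 0.001, -0.188], [-0.645, 0.272, 0.715, 0.271], [0.658, -0.279, 0.699, -2.148], [0.0, 0.0, 0.0, 1.0]]}
side {'fx': 537.644, 'fy': 537.644, 'cx': 318.924, 'cy': 235.69, 'view': [[0.9, -0.437, -0.009, -0.483], [0.335, 0.676, 0.656, -0.253], [-0.28, -0.593, 0.755, -1.499], [0.0, 0.0, 0.0, 1.0]]}
wrist {'fx': 429.132, 'fy': 429.132, 'cx': 318.614, 'cy': 242.044, 'view': [[-0.343, -0.939, 0.002, 0.675], [0.905, -0.331, -0.266, 0.035], [0.251, -0.089, 0.964, -0.39], [0.0, 0.0, 0.0, 1.0]]}
```

View pics/a_scene.png

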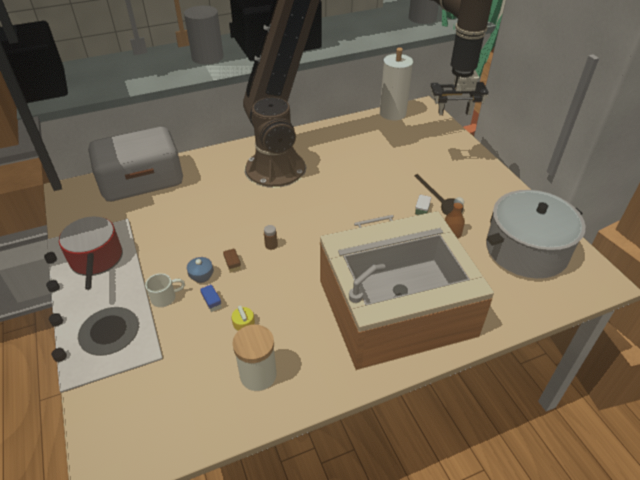

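View pics/a_side.png

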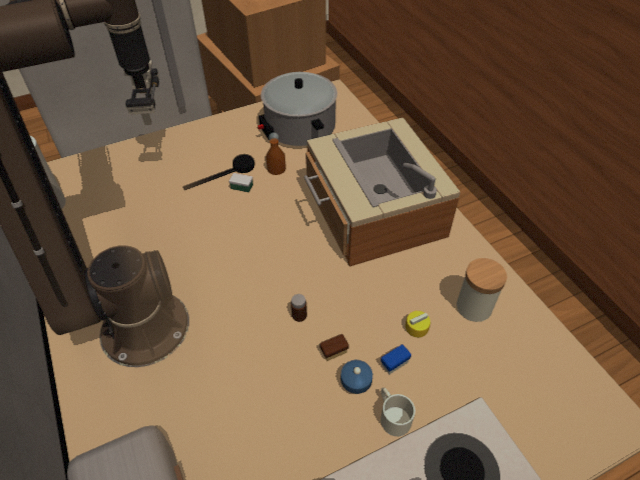

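View pics/a_wrist.png

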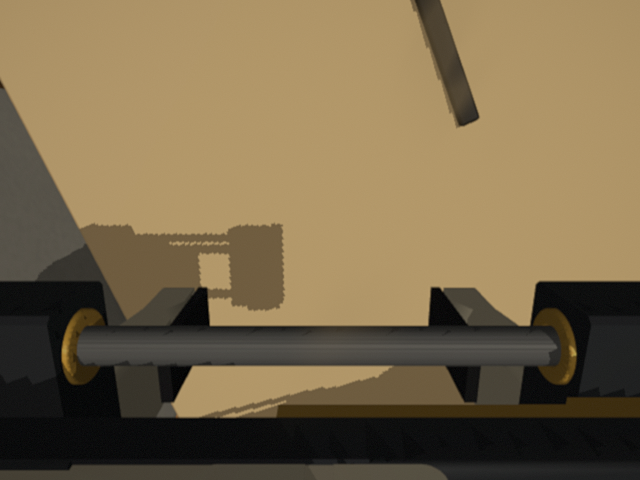

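The scene shows the blue brush at (210,296), the wood brush at (232,259), the soap tin at (423,205) and pepper at (270,236). The sink tray faces the robot with its handle at (375,220). I'll zoom in and measure.

```bash
cat > h.py <<'E'
import numpy as np,cv2
def load(f):
    z=np.load(f);return {k:z[k] for k in z.files}
def snap(n,f):
    from plant import capture,calibration
    c=calibration(n);p,d=capture(n);cv2.imwrite(f"pics/{f}.png",p);np.savez(f"pics/{f}.npz",p=p,d=d,**{k:np.array(v) for k,v in c.items() if k in("fx","fy","cx","cy","view")})
    return load(f"pics/{f}.npz")
def cloud(z):
    v,u=np.mgrid[:480,:640];d=z['d'];P=np.stack([(u-z['cx'])/z['fx']*d,-(v-z['cy'])/z['fy']*d,-d],-1)
    V=z['view'];W=(P-V[:3,3])@V[:3,:3];W[d<=0]=np.nan;return W
def ray(z,u,v,h):
    V=z['view'];o=-V[:3,:3].T@V[:3,3];g=V[:3,:3].T@np.array([(u-z['cx'])/z['fx'],-(v-z['cy'])/z['fy'],-1]);return o+g*(h-o[2])/g[2]
def proj(z,P):
    V=z['view'];c=V[:3,:3]@np.array(P)+V[:3,3];return z['cx']+z['fx']*c[0]/-c[2],z['cy']-z['fy']*c[1]/-c[2]
def crop(z,u0,v0,u1,v1,k,f):
    cv2.imwrite(f"pics/{f}.png",cv2.resize(z['p'][v0:v1,u0:u1],None,fx=k,fy=k,interpolation=cv2.INTER_CUBIC))
E
python3 - <<'E'
from h import *
for n,b,f in [("scene",(300,150,500,300),4),("scene",(130,210,330,360),4),("side",(170,60,370,210),4),("side",(270,270,470,420),4)]:
    z=load(f"pics/a_{n}.npz");crop(z,*b,f,f"c_{n}{b[0]}")
for n in("scene","side"):
    z=load(f"pics/a_{n}.npz");W=cloud(z)
    for u,v in [(200,180),(300,250),(180,320)]: print(n,u,v,W[v,u].round(4))
E
```

```text
scene 200 180 [-0.0442 -0.2908 -0.0042]
scene 300 250 [ 0.458  -0.0719 -0.0031]
scene 180 320 [ 0.5966 -0.5068  0.0045]
side 200 180 [0.3163 0.4938 0.0101]
side 300 250 [ 0.5011  0.0611 -0.0018]
side 180 320 [ 0.092  -0.0295  0.0101]
```

View pics/c_scene300.png

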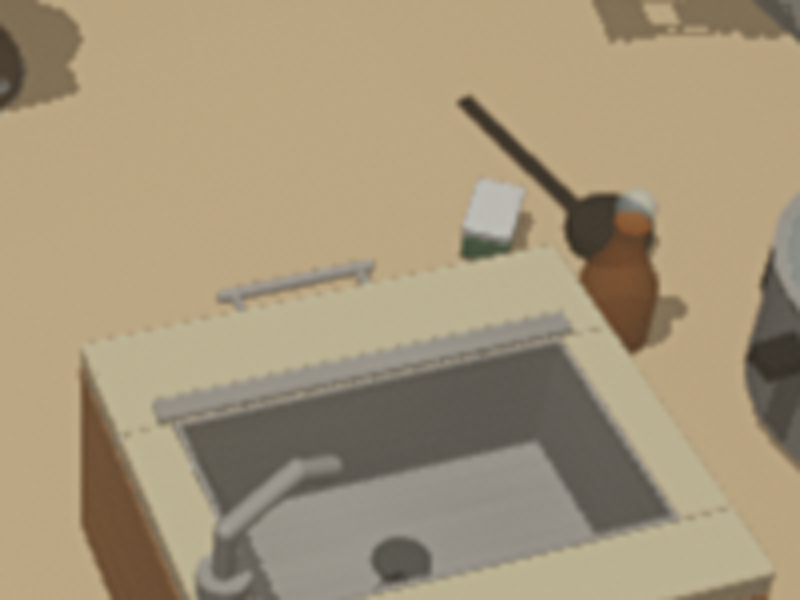

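View pics/c_scene130.png

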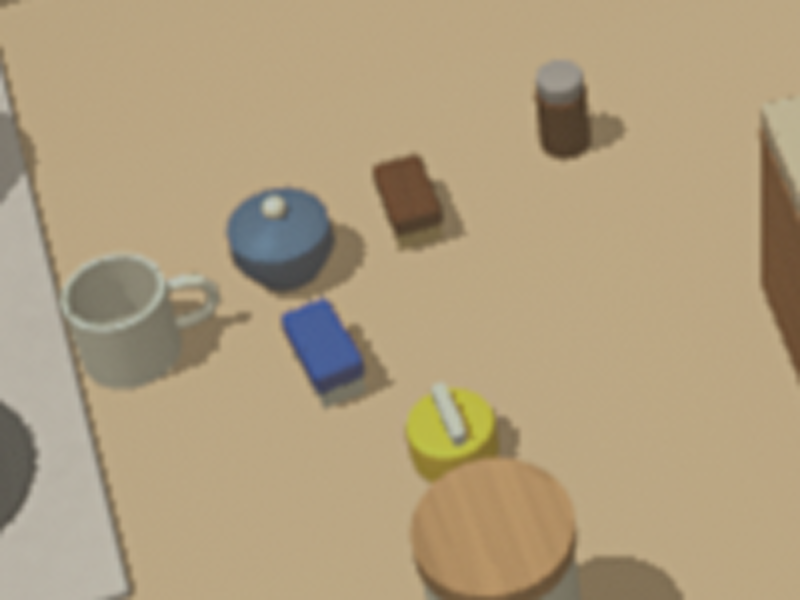

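View pics/c_side170.png

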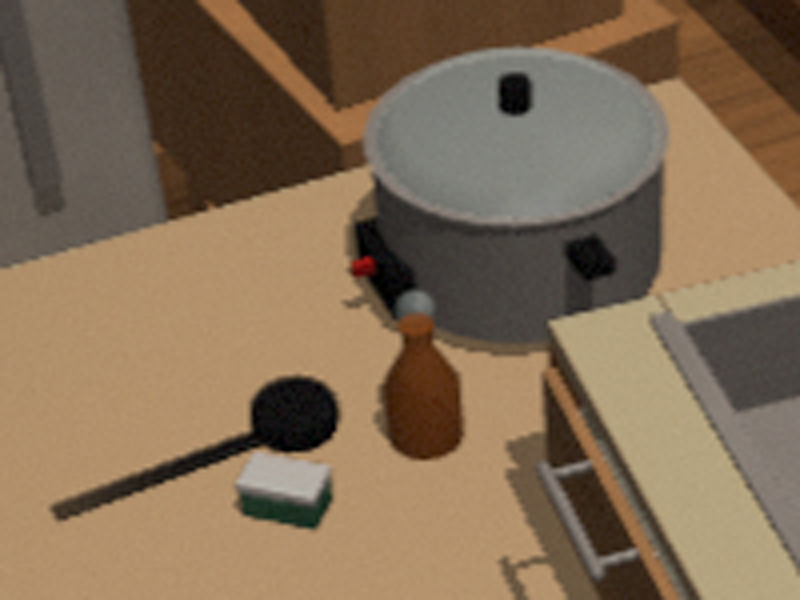

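View pics/c_side270.png

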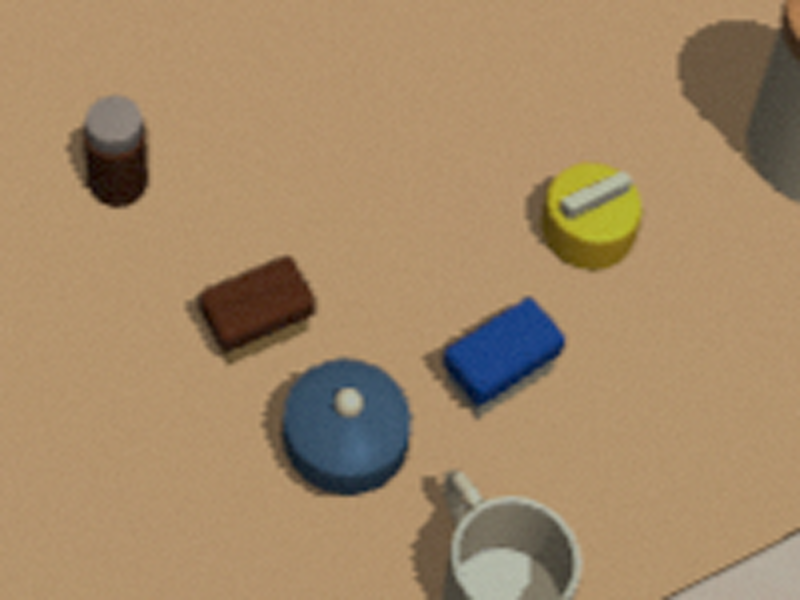

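```bash
cat > m.py <<'E'
from h import *
def top(z,mask,h):
    n,l,s,c=cv2.connectedComponentsWithStats(mask.astype(np.uint8))
    out=[]
    for i in np.argsort(-s[1:,4])[:2]+1:
        if s[i,4]<25: continue
        ys,xs=np.where(l==i)
        P=np.array([ray(z,x,y,h)[:2] for x,y in zip(xs,ys)])
        (cx,cy),(w,hh),a=cv2.minAreaRect((P*1000).astype(np.float32))
        if w<hh: w,hh=hh,w;a+=90
        out.append((s[i,4],c[i].round(1).tolist(),"rect",round(cx),round(cy),round(w),round(hh),round((a+90)%180-90),"mean",(P.mean(0)*1000).round().tolist()))
    return out
def hsv(z): return cv2.cvtColor(z['p'],cv2.COLOR_BGR2HSV)
E
python3 - <<'E'
from m import *
s=load("pics/a_scene.npz");d=load("pics/a_side.npz")
for nm,z,pts in[("scene",s,[(436.3,212.5),(321.2,236.2),(492.5,293.8)]),("side",d,[(308,141),(346,213+0),(452,184)])]:
    print(nm,[ray(z,*p,0.2).round(3).tolist() for p in pts])
for nm,z in(("scene",s),("side",d)):
    H=hsv(z);W=cloud(z)
    for u,v in([(210,296),(232,259),(270,231),(423,203)] if nm=="scene" else [(396,354),(333,343),(299,300),(242,178),(262,127)]): print(nm,u,v,H[v,u],z['p'][v,u],W[v,u].round(3))
E
```

```text
scene [[0.657, 0.303, 0.2], [0.616, -0.061, 0.2], [0.991, 0.271, 0.2]]
side [[0.648, 0.304, 0.2], [0.609, -0.028, 0.2], [0.942, -0.063, 0.2]]
scene 210 296 [112 132 151] [151  95  73] [ 0.575 -0.405  0.044]
scene 232 259 [ 13 126 107] [ 54  77 107] [ 0.456 -0.302  0.045]
scene 270 231 [ 19  26 159] [143 153 159] [ 0.412 -0.157  0.076]
scene 423 203 [ 24  14 187] [177 185 187] [0.453 0.4   0.043]
side 396 354 [110 193 135] [135  68  33] [ 0.564 -0.401  0.046]
side 333 343 [  9 176  77] [24 40 77] [ 0.434 -0.298  0.04 ]
side 299 300 [ 15  33 140] [122 131 140] [ 0.399 -0.162  0.083]
side 242 178 [ 16  24 180] [163 172 180] [0.443 0.405 0.041]
side 262 127 [  1 221  89] [12 14 89] [0.602 0.616 0.056]
```

Run:
```python
from m import *
for nm in("scene","side"):
    z=load(f"pics/a_{nm}.npz");H=hsv(z);W=cloud(z);h,s,v=[H[...,i].astype(int) for i in range(3)]
    region=(W[...,0]>.25)&(W[...,0]<.8)&(W[...,1]>-.7)&(W[...,1]<.6)
    cl=W[...,2]
    print(nm,"blue",top(z,(h>105)&(h<120)&(s>110)&(v>95)&region&(cl>.032),.044))
    print(nm,"wood",top(z,(h<18)&(s>100)&(v<130)&region&(cl>.03)&(cl<.055)&(W[...,1]<-.2),.042))
    print(nm,"soap",top(z,(s<40)&(v>150)&region&(cl>.03)&(cl<.055)&(W[...,1]>.3)&(W[...,0]<.55),.040))
    print(nm,"peptop",top(z,(s<60)&region&(cl>.068)&(cl<.1)&(W[...,1]<-.1)&(W[...,1]>-.2)&(W[...,0]<.5),.08))
    b=(abs(cl-.2)<.012)&(W[...,0]>.55)&(W[...,0]<1.05)&(W[...,1]>-.15)&(W[...,1]<.35)&(s>35)
    print("bench",top(z,b,.2)[0])
```

```text
scene blue [(np.int32(209), [209.8, 294.8], 'rect', 570, -404, 68, 36, 8, 'mean', [571.0, -404.0])]
scene wood [(np.int32(214), [231.4, 257.9], 'rect', 447, -301, 77, 41, -1, 'mean', [447.0, -302.0]), (np.int32(162), [109.9, 259.9], 'rect', 299, -656, 112, 41, -52, 'mean', [305.0, -661.0])]
scene soap [(np.int32(160), [423.0, 201.8], 'rect', 444, 406, 73, 42, -42, 'mean', [444.0, 406.0])]
scene peptop [(np.int32(101), [269.5, 229.6], 'rect', 410, -158, 48, 36, -19, 'mean', [408.0, -157.0])]
bench (np.int32(6860), [403.4, 270.6], 'rect', 806, 103, 383, 350, 84, 'mean', [821.0, 97.0])
side blue [(np.int32(356), [395.9, 356.2], 'rect', 561, -405, 69, 38, 8, 'mean', [561.0, -405.0])]
side wood [(np.int32(409), [333.3, 344.9], 'rect', 432, -304, 72, 46, 0, 'mean', [432.0, -304.0])]
side soap [(np.int32(167), [240.6, 178.5], 'rect', 437, 406, 68, 42, -41, 'mean', [438.0, 406.0])]
side peptop [(np.int32(147), [298.0, 300.6], 'rect', 397, -160, 42, 33, 65, 'mean', [397.0, -160.0])]
bench (np.int32(5444), [376.0, 171.7], 'rect', 791, 101, 391, 344, 84, 'mean', [772.0, 88.0])
```

Run:
```python
from m import *
from plant import r
st=r.get_state();p=st['tcp_pos'];y=np.radians(st['eef_rot'][2]);tx=np.array([np.cos(y),np.sin(y),0]);ty=np.array([np.sin(y),-np.cos(y),0])
ims=[]
for n in("scene","side","wrist"):
    z=load(f"pics/a_{n}.npz")
    V=z['view'];o=-V[:3,:3].T@V[:3,3]; print(n,"cam",o.round(3))
    if n=="wrist": print("rel tool",(o-p)@tx,(o-p)@ty,(p-o)[2]); 
    im=cv2.resize(z['p'],None,fx=4,fy=4,interpolation=cv2.INTER_CUBIC)
    for k in(-.044,.044,-.065,.065):
        u,v=proj(z,p+ty*k); print(n,k,u,v); cv2.circle(im,(int(4*u+2),int(4*v+2)),3,(0,0,255),-1)
    if n!="wrist":
        u,v=proj(z,p);u=int(4*u);v=int(4*v); ims.append(im[max(0,v-220):v+180,max(0,u-200):u+200])
cv2.imwrite("pics/tcp.png",np.hstack([i[:390,:390] for i in ims]))
```

```text
scene cam [ 1.661 -0.501  1.309]
scene -0.044 465.4268101816531 113.15326320306721
scene 0.044 441.92635733028897 113.76640758157332
scene -0.065 471.02368763636343 113.00723648731635
scene 0.065 436.3070828905154 113.91301865140339
side cam [ 0.099 -0.929  1.293]
side -0.044 151.9469088901252 105.70226530275878
side 0.044 149.2021958977634 121.80482007666424
side -0.065 152.57615483484594 102.01063440389191
side 0.065 148.52019919646108 125.80592666555181
wrist cam [0.298 0.611 0.384]
rel tool 0.07032065930867674 -0.0010621446337761107 -0.15834553726851
wrist -0.044 210.1799948231576 306.43207632249477
wrist 0.044 430.5669073498996 306.1707899681484
wrist -0.065 157.51760861541257 306.4945118035569
wrist 0.065 483.0892950561197 306.1085204665343
```

View pics/tcp.png

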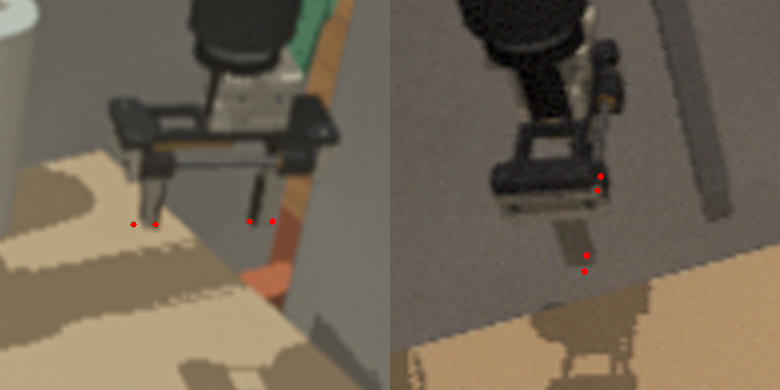

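```bash
cat > go.py <<'E'
import sys,numpy as np
from plant import r
def shift(t,yaw=None):
    st=r.get_state();p=st['tcp_pos'];y0=st['eef_rot'][2];y=np.radians(y0)
    d=np.array(t)-p;T=[d[0]*np.cos(y)+d[1]*np.sin(y),d[0]*np.sin(y)-d[1]*np.cos(y),-d[2]]
    tn=0 if yaw is None else -np.radians((yaw-y0+180)%360-180)
    print("t",round(st['time_s'],2),"pos",p.round(4),"yaw",round(y0,2),"j",st['joints'].round(0),"| shift",np.round(T,4),"turn",round(tn,4),"dist",np.linalg.norm(d).round(3))
if __name__=="__main__":
    a=list(map(float,sys.argv[1:]));shift(a[:3],a[3] if len(a)>3 else None)
E
python3 go.py .53 .125 .32 -6
```

```text
t 0.15 pos [0.2312 0.6338 0.2258] yaw -20.05 j [ 86.  21.   1.  -0. -70. -17.] | shift [ 0.4551  0.3755 -0.0942] turn -0.2451 dist 0.597
```

Call:
{"op": "servo_tool", "data": {"grip": [-1,-1,-1,-1,-1,-1,-1,-1,-1,-1], "translation": [[0.03,0.025,-0.06],[0.455,0.3755,-0.094],[0.455,0.3755,-0.094],[0.455,0.3755,-0.094],[0.455,0.3755,-0.094],[0.455,0.3755,-0.094],[0.455,0.3755,-0.094],[0.455,0.3755,-0.094],[0.455,0.3755,-0.094],[0.455,0.3755,-0.094]], "turn": [0,-0.12,-0.245,-0.245,-0.245,-0.245,-0.245,-0.245,-0.245,-0.245]}}

```text
time_s: 0.98
tcp_pos: [0.4321, 0.2909, 0.3006]
eef_rot: [-180.0, -0.0, -6.0]
contact_force: [1.8, 0.8, 0.2]
gripper_width: 0.0877
```

```bash
python3 go.py .53 .125 .32 -6
```

```text
t 0.98 pos [0.4321 0.2909 0.3006] yaw -5.98 j [ 56.   3. -12.  -0. -75.  28.] | shift [ 0.1147  0.1548 -0.0194] turn 0.0003 dist 0.194
```

Call:
{"op": "servo_tool", "data": {"grip": [-1,-1,-1,-1,-1,-1,-1], "translation": [[0.11,0.15,-0.019],[0.11,0.15,-0.019],[0.11,0.15,-0.019],[0.11,0.15,-0.019],[0.11,0.15,-0.019],[0.11,0.15,-0.019],[0.11,0.15,-0.019]], "turn": [0,0,0,0,0,0,0]}}

```text
time_s: 1.57
tcp_pos: [0.5257, 0.131, 0.319]
eef_rot: [180.0, 0.0, -6.2]
contact_force: [-1.3, 1.0, -0.3]
gripper_width: 0.0881
```

Run:
```python
from h import *
from plant import r
snap("wrist","b_wrist");print(r.get_state()['tcp_pos'])
```

```text
[0.52527202 0.13182715 0.31893381]
```

View pics/b_wrist.png

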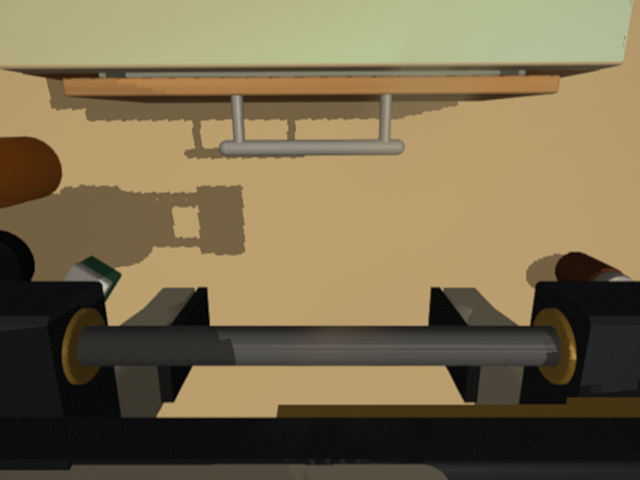

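The wrist view shows the handle bar from (222,148) to (404,146). The panel top edge is at row 80–90 and the bench front edge at row 66. The tray is slightly ajar.

Run:
```python
from m import *
z=load("pics/b_wrist.npz");W=cloud(z)
for u,v in[(230,148),(313,147),(396,146)]: print("bar",ray(z,u,v,.167).round(4),W[v,u].round(4))
for u,v in[(30,66),(313,64),(600,62)]: print("edge",ray(z,u,v,.2).round(4),W[v-4,u].round(4))
for u,v in[(100,80),(313,78),(540,78),(100,93),(313,93),(540,90)]: print("panel",ray(z,u,v,.172).round(4),W[v,u].round(4))
```

```text
bar [0.586  0.1885 0.167 ] [0.5862 0.187  0.1742]
bar [0.5803 0.13   0.167 ] [0.5806 0.1299 0.1726]
bar [0.5747 0.0716 0.167 ] [0.5752 0.0728 0.1739]
edge [0.6478 0.2935 0.2   ] [0.65   0.2931 0.1997]
edge [0.6305 0.124  0.2   ] [0.6327 0.1238 0.2002]
edge [ 0.6131 -0.0476  0.2   ] [ 0.6153 -0.0471  0.2006]
panel [0.6394 0.2666 0.172 ] [0.6392 0.2657 0.1739]
panel [0.6254 0.1249 0.172 ] [0.6255 0.1249 0.1711]
panel [ 0.6091 -0.0258  0.172 ] [ 0.609  -0.0255  0.1726]
panel [0.6314 0.2686 0.172 ] [0.6313 0.268  0.1732]
panel [0.6159 0.126  0.172 ] [0.6159 0.126  0.1724]
panel [ 0.6014 -0.026   0.172 ] [ 0.6014 -0.0258  0.1725]
```

```bash
python3 go.py .6007 .128 .22 -5.8;python3 go.py .6007 .128 .15 -5.8
```

```text
t 1.62 pos [0.5253 0.1318 0.3189] yaw -6.09 j [ 35.   5.  -7.  -0. -77.  49.] | shift [ 0.0754 -0.0042  0.0989] turn -0.005 dist 0.124
t 1.62 pos [0.5253 0.1318 0.3189] yaw -6.09 j [ 35.   5.  -7.  -0. -77.  49.] | shift [ 0.0754 -0.0042  0.1689] turn -0.005 dist 0.185
```

Call:
{"op": "servo_tool", "data": {"grip": [1,1,1,1,1,1,1,1], "translation": [[0.035,-0.002,0.02],[0.06,-0.004,0.04],[0.075,-0.004,0.07],[0.075,-0.004,0.099],[0.075,-0.004,0.099],[0.075,-0.004,0.099],[0.075,-0.004,0.099],[0.075,-0.004,0.099]], "turn": [-0.005,-0.005,-0.005,-0.005,-0.005,-0.005,-0.005,-0.005]}}

```text
time_s: 2.28
tcp_pos: [0.6011, 0.1293, 0.2231]
eef_rot: [-179.9, -0.2, -5.6]
contact_force: [0.6, -0.3, -0.3]
gripper_width: 0.04
```

```bash
python3 go.py .6007 .128 .15 -5.8
python3 - <<'E'
from h import *
snap("wrist","b2_wrist")
E
```

```text
t 2.28 pos [0.6011 0.1293 0.2231] yaw -5.64 j [ 30.  15.  -8.   0. -67.  54.] | shift [-0.0003  0.0014  0.0731] turn 0.0028 dist 0.073
```

View pics/b2_wrist.png

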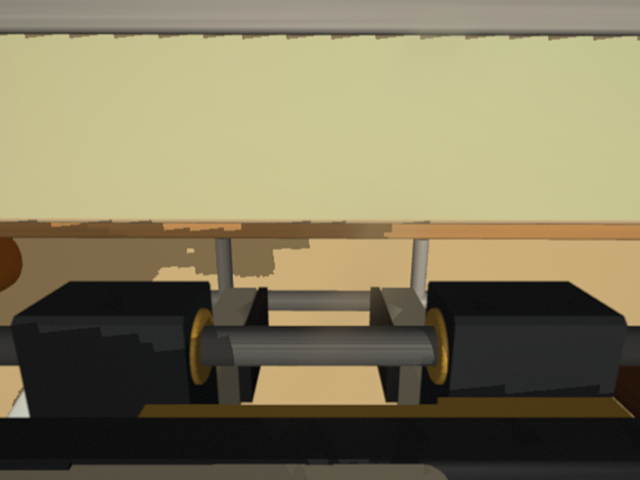

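Call:
{"op": "servo_tool", "data": {"grip": [1,1,1,1,1,1,1,1,1,1], "translation": [[0,0,0],[0,0,0],[0,0,0],[0,0,0],[0,0,0],[0,0,0],[0,0,0.02],[0,0,0.04],[0,0,0.055],[0,0,0.07]], "turn": [0,0,0,0,0,0,0,0,0,0]}}

```text
time_s: 3.17
tcp_pos: [0.6002, 0.1281, 0.1493]
eef_rot: [180.0, 0.0, -5.7]
contact_force: [0.3, 0.0, -0.5]
gripper_width: 0.0005
```

Call:
{"op": "servo_tool", "data": {"grip": [1,1], "translation": [[0,0,0],[0,0,0]], "turn": [0,0]}}

```text
time_s: 3.33
tcp_pos: [0.6001, 0.128, 0.1498]
eef_rot: [179.9, 0.1, -5.7]
contact_force: [-0.0, -0.0, 0.3]
gripper_width: 0.0003
```

Run:
```python
import numpy as np
h=np.array([.6315+0,.125]) 
# arc displacement of bar relative to start (theta0=.035) in sink frame
f=lambda t:np.array([-47*np.cos(t)-138*np.sin(t),138*np.cos(t)-47*np.sin(t)])
for t in[.035,.1,.15,.2,.25,.3,.35,.4,.45,.5,.55,.6,.65,.7,.75]:print(t,(f(t)-f(.035)).round(0),f(t).round(0))
```

```text
0.035 [0. 0.] [-52. 136.]
0.1 [-9. -4.] [-61. 133.]
0.15 [-15.  -7.] [-67. 129.]
0.2 [-22. -10.] [-73. 126.]
0.25 [-28. -14.] [-80. 122.]
0.3 [-34. -18.] [-86. 118.]
0.35 [-40. -23.] [-91. 114.]
0.4 [-45. -27.] [-97. 109.]
0.45 [-51. -32.] [-102.  104.]
0.5 [-56. -38.] [-107.   99.]
0.55 [-60. -43.] [-112.   93.]
0.6 [-65. -49.] [-117.   87.]
0.65 [-69. -55.] [-121.   81.]
0.7 [-73. -61.] [-125.   75.]
0.75 [-77. -67.] [-128.   69.]
```

Call:
{"op": "servo_tool", "data": {"grip": [1,1,1,1,1,1,1,1,1,1], "translation": [[-0.003,0,0],[-0.006,0,0],[-0.009,0,0.001],[-0.012,0,0.002],[-0.015,0,0.004],[-0.018,0,0.005],[-0.021,0,0.007],[-0.024,0,0.008],[-0.027,0,0.009],[-0.03,0,0.011]], "turn": [0,0,0,0,0,0,0,0,0,0]}}

```text
time_s: 4.17
tcp_pos: [0.5704, 0.1314, 0.1392]
eef_rot: [-180.0, -0.0, -5.7]
contact_force: [2.2, 1.8, 1.5]
gripper_width: 0.0007
```

Call:
{"op": "servo_tool", "data": {"grip": [1,1,1,1,1,1,1,1,1,1], "translation": [[-0.003,0,0.002],[-0.006,0,0.004],[-0.009,0,0.006],[-0.012,0,0.008],[-0.015,0,0.01],[-0.018,0,0.013],[-0.021,0,0.016],[-0.024,0,0.019],[-0.027,0,0.022],[-0.03,0,0.025]], "turn": [0,0,0,0,0,0,0,0,0,0]}}

```text
time_s: 5.0
tcp_pos: [0.5402, 0.1341, 0.1139]
eef_rot: [180.0, 0.0, -5.7]
contact_force: [1.3, 0.2, 1.7]
gripper_width: 0.0004
```

Run:
```python
from h import *
snap("wrist","b3_wrist");z=snap("side","b3_side");crop(z,220,80,420,230,4,"b3s")
```

```text
(no output)
```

View pics/b3s.png

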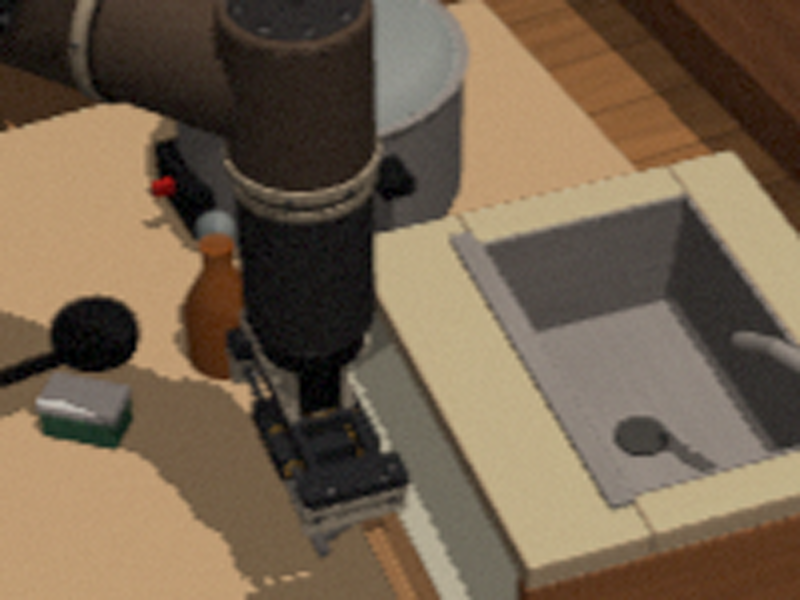

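View pics/b3_wrist.png

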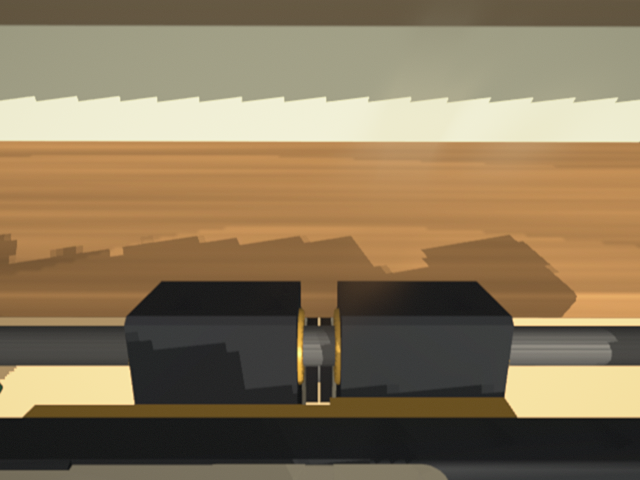

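Call:
{"op": "servo_tool", "data": {"grip": [1,1,1,1,1,1,1,1,1,1], "translation": [[0.004,0,-0.02],[0.004,0,-0.05],[0.004,0,-0.08],[0.02,0,-0.095],[0.04,0,-0.095],[0.053,0,-0.095],[0.053,0,-0.085],[0.053,0,-0.06],[0.053,0,-0.04],[0.053,0,-0.033]], "turn": [0,0,0,0,0,0,0,0,0,0]}}

```text
time_s: 5.93
tcp_pos: [0.5905, 0.128, 0.1432]
eef_rot: [179.9, 0.3, -5.8]
contact_force: [0.5, -0.3, 0.1]
gripper_width: 0.0004
```

Run:
```python
from h import *
snap("wrist","b4_wrist");z=snap("side","b4_side");crop(z,220,80,420,230,4,"b4s")
from plant import r;s=r.get_state();print(s['tcp_pos'],s['contact_force'])
```

```text
[0.59168543 0.12835659 0.14519612] [0.04495793 0.39491683 0.31343573]
```

View pics/b4_wrist.png

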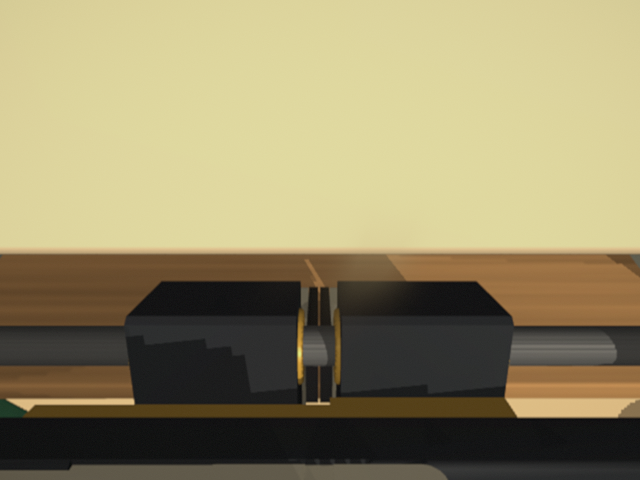

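Call:
{"op": "servo_tool", "data": {"grip": [1,1,1,1,1,1,1,1,1,1], "translation": [[-0.004,0,0.004],[-0.008,0,0.008],[-0.012,0,0.012],[-0.016,0,0.016],[-0.019,0,0.02],[-0.022,0,0.024],[-0.025,0,0.027],[-0.028,0,0.03],[-0.03,0,0.03],[-0.03,0,0.03]], "turn": [0,0,0,0,0,0,0,0,0,0]}}

```text
time_s: 6.87
tcp_pos: [0.5628, 0.1318, 0.1168]
eef_rot: [180.0, 0.1, -5.7]
contact_force: [0.7, -1.4, 0.5]
gripper_width: 0.0005
```

Run:
```python
from h import *
snap("wrist","b5_wrist");z=snap("side","b5_side");crop(z,220,80,420,230,4,"b5s")
from plant import r;s=r.get_state();print(s['tcp_pos'],s['contact_force'])
```

```text
[0.5632039  0.13187894 0.1170698 ] [-0.16340615  0.6990684   0.23696013]
```

View pics/b5s.png

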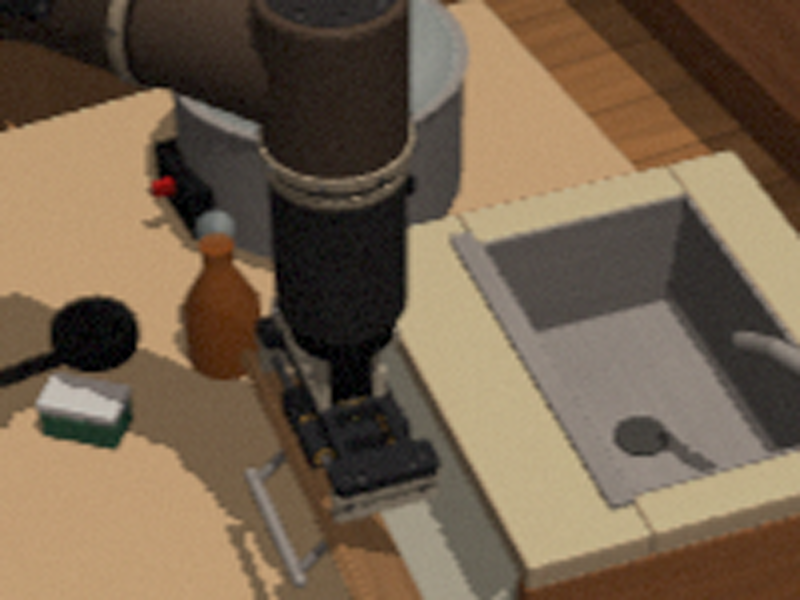

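View pics/b5_wrist.png

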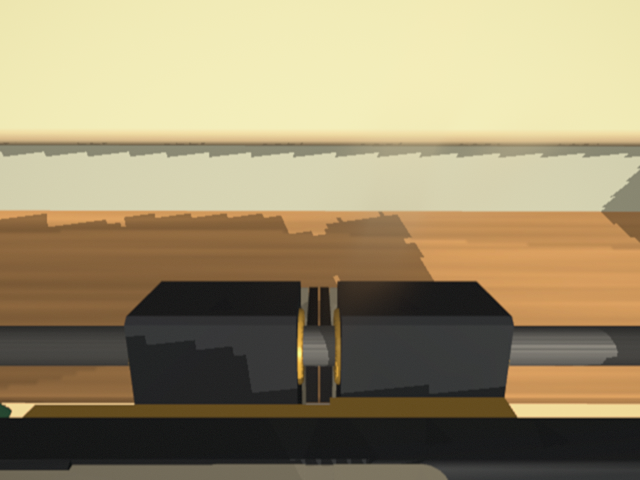

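Call:
{"op": "servo_tool", "data": {"grip": [1,1,1,1,1,1], "translation": [[-0.003,0,0.001],[-0.006,0,0.002],[-0.009,0,0.003],[-0.012,0,0.004],[-0.014,0,0.005],[-0.014,0,0.005]], "turn": [0,0,0,0,0,0]}}

```text
time_s: 7.47
tcp_pos: [0.5578, 0.134, 0.1166]
eef_rot: [-179.8, -0.9, -5.6]
contact_force: [23.7, -10.2, 3.8]
gripper_width: 0.0006
```

Run:
```python
from h import *
z=snap("wrist","b6_wrist");W=cloud(z)
from plant import r;s=r.get_state();print(s['tcp_pos'],s['contact_force'])
for v in range(100,330,20):print(v,W[v,200].round(3),z['p'][v,200])
```

```text
[0.55784931 0.13402134 0.11662203] [ 23.48811097 -11.0014535    4.2047609 ]
100 [0.633 0.148 0.2  ] [140 188 217]
120 [0.634 0.174 0.105] [117 138 140]
140 [0.627 0.177 0.098] [121 143 145]
160 [0.619 0.18  0.09 ] [177 211 213]
180 [0.61  0.184 0.082] [179 213 215]
200 [0.599 0.188 0.073] [181 213 215]
220 [0.591 0.188 0.078] [ 77 127 174]
240 [0.583 0.187 0.086] [ 64 106 144]
260 [0.576 0.186 0.094] [ 62 101 138]
280 [0.569 0.186 0.101] [ 52  83 110]
300 [0.597 0.154 0.199] [26 27 25]
320 [0.596 0.152 0.207] [52 51 49]
```

View pics/b6_wrist.png

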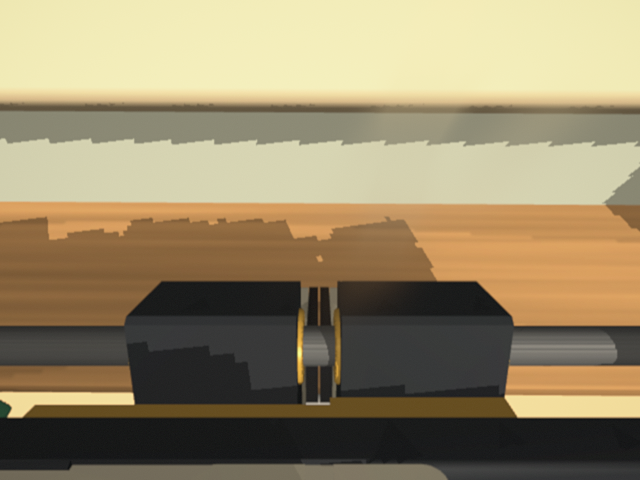

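```bash
python3 - <<'E'
from h import *
z=load("pics/a_side.npz")
f=lambda x,y:(170+x/4,60+y/4)
print("cruet",ray(z,*f(424,440),0.0).round(3), "stopper",ray(z,*f(415,300),.15).round(3),"bowl",ray(z,*f(295,415),.02).round(3),"hand",ray(z,*f(60,512),.01).round(3),ray(z,*f(250,440),.01).round(3))
z=load("pics/a_scene.npz");f=lambda x,y:(300+x/4,150+y/4)
print("cruet stopper",ray(z,*f(637,205),.15).round(3),"bowl",ray(z,*f(605,225),.02).round(3),"hand",ray(z,*f(467,102),.01).round(3))
E
python3 go.py .52 .15 .32
```

```text
cruet [0.577 0.434 0.   ] stopper [0.583 0.44  0.15 ] bowl [0.48  0.494 0.02 ] hand [0.258 0.478 0.01 ] [0.436 0.492 0.01 ]
cruet stopper [0.593 0.438 0.15 ] bowl [0.486 0.501 0.02 ] hand [0.271 0.484 0.01 ]
t 7.52 pos [0.5578 0.134  0.1166] yaw -5.56 j [ 33.  16. -22.   1. -51.  51.] | shift [-0.0392 -0.0122 -0.2034] turn 0 dist 0.207
```

Call:
{"op": "servo_tool", "data": {"grip": [1,1,1,1,1,1,1], "translation": [[0.02,0,-0.005],[0.025,0,-0.03],[0.02,0,-0.07],[0.01,0,-0.11],[-0.02,-0.02,-0.15],[-0.03,-0.05,-0.18],[-0.04,-0.08,-0.2]], "turn": [0,0,0,0,0,0,0]}}

```text
time_s: 8.1
tcp_pos: [0.5185, 0.2099, 0.3105]
eef_rot: [-179.9, -0.1, -5.8]
contact_force: [1.2, 0.8, 0.4]
gripper_width: 0.0009
```

```bash
python3 go.py .440 .406 .25 49
```

```text
t 8.1 pos [0.5185 0.2099 0.3105] yaw -5.83 j [ 42.   7.  -6.   0. -76.  42.] | shift [-0.098  -0.1872  0.0605] turn -0.9569 dist 0.22
```

Call:
{"op": "servo_tool", "data": {"grip": [-1,-1,-1,-1,-1,-1,-1,-1,-1,-1], "translation": [[-0.02,-0.035,0.01],[-0.04,-0.07,0.02],[-0.06,-0.1,0.03],[-0.08,-0.14,0.04],[-0.098,-0.187,0.06],[-0.098,-0.187,0.06],[-0.098,-0.187,0.06],[-0.098,-0.187,0.06],[-0.098,-0.187,0.06],[-0.098,-0.187,0.06]], "turn": [-0.12,-0.24,-0.36,-0.48,-0.6,-0.72,-0.84,-0.957,-0.957,-0.957]}}

```text
time_s: 8.93
tcp_pos: [0.4404, 0.406, 0.2471]
eef_rot: [-180.0, 0.0, 48.9]
contact_force: [0.5, -0.9, -0.7]
gripper_width: 0.0614
```

Run:
```python
from m import *
z=snap("wrist","d1");H=hsv(z);W=cloud(z)
from plant import r;print(r.get_state()['tcp_pos'],r.get_state()['eef_rot'])
m=(abs(W[...,2]-.04)<.012)&(abs(W[...,0]-.44)<.08)&(abs(W[...,1]-.406)<.07)
print(top(z,m&(H[...,1]<60),.040))
```

```text
[0.44053939 0.40583955 0.24727648] [-1.79997157e+02  1.63539288e-02  4.88619261e+01]
[(np.int32(4102), [316.7, 205.4], 'rect', 440, 410, 71, 44, -41, 'mean', [440.0, 411.0]), (np.int32(269), [307.0, 113.9], 'rect', 484, 472, 41, 7, 0, 'mean', [484.0, 473.0])]
```

View pics/d1.png

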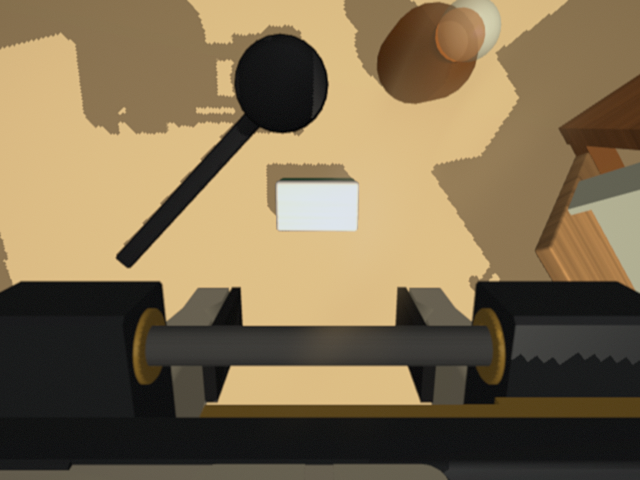

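The soap tin is centred at (317,205) in the wrist view, square to the jaws. I'll descend on it.

```bash
python3 go.py .440 .410 .015 49
```

```text
t 8.98 pos [0.4405 0.4058 0.2473] yaw 48.86 j [ 61.  13.  -7.  -0. -70.  78.] | shift [ 0.0028 -0.0031  0.2323] turn -0.0024 dist 0.232
```

Call:
{"op": "servo_tool", "data": {"grip": [-1,-1,-1,-1,-1,-1,-1,-1,-1,-1], "translation": [[0.003,-0.003,0.02],[0.003,-0.003,0.05],[0.003,-0.003,0.08],[0.003,-0.003,0.11],[0.003,-0.003,0.14],[0.003,-0.003,0.165],[0.003,-0.003,0.185],[0.003,-0.003,0.205],[0.003,-0.003,0.222],[0.003,-0.003,0.232]], "turn": [0,0,0,0,0,0,0,0,0,0]}}

```text
time_s: 9.82
tcp_pos: [0.4401, 0.4091, 0.0135]
eef_rot: [180.0, 0.1, 48.9]
contact_force: [-0.4, -1.1, 0.2]
gripper_width: 0.0874
```

Call:
{"op": "servo_tool", "data": {"grip": [1,1,1,1,1,1,1], "translation": [[0,0,0],[0,0,0],[0,0,0],[0,0,0],[0,0,0],[0,0,0],[0,0,0]], "turn": [0,0,0,0,0,0,0], "newtons": 20}}

```text
time_s: 10.4
tcp_pos: [0.4408, 0.411, 0.0165]
eef_rot: [-180.0, -0.1, 49.1]
contact_force: [-2.0, -0.2, 6.3]
gripper_width: 0.0717
```

```bash
python3 go.py .43 .30 .26 -5.8
```

```text
t 10.4 pos [0.4408 0.411  0.0165] yaw 49.12 j [ 62.  26. -22.   0. -42.  78.] | shift [-0.091   0.0645 -0.2435] turn 0.9585 dist 0.268
```

```bash
cat > sk.py <<'E'
import sys;from go import shift
import numpy as np
O=np.array([.632,.125]);a=np.radians(-5.8)
def w(x,y): return O+x*np.array([np.cos(a),np.sin(a)])+y*np.array([-np.sin(a),np.cos(a)])
if __name__=="__main__":
    x,y,z=map(float,sys.argv[1:4]); p=w(x,y);print("world",p.round(4));shift([*p,z],float(sys.argv[4]) if len(sys.argv)>4 else -5.8)
E
python3 sk.py -.048 .095 .24; python3 sk.py -.048 .095 .122
```

```text
world [0.5938 0.2244]
t 10.4 pos [0.4408 0.411  0.0165] yaw 49.12 j [ 62.  26. -22.   0. -42.  78.] | shift [-0.0409  0.2379 -0.2235] turn 0.9585 dist 0.329
world [0.5938 0.2244]
t 10.4 pos [0.4408 0.411  0.0165] yaw 49.12 j [ 62.  26. -22.   0. -42.  78.] | shift [-0.0409  0.2379 -0.1055] turn 0.9585 dist 0.263
```

Call:
{"op": "servo_tool", "data": {"grip": [1,1,1,1,1,1,1,1,1], "translation": [[0,0,-0.02],[0,0,-0.05],[0,0,-0.09],[0,0,-0.13],[-0.02,0.015,-0.16],[-0.04,0.03,-0.19],[-0.06,0.045,-0.22],[-0.09,0.065,-0.24],[-0.09,0.065,-0.24]], "turn": [0,0,0,0.1,0.22,0.34,0.46,0.58,0.7]}}

```text
time_s: 11.15
tcp_pos: [0.4309, 0.2967, 0.261]
eef_rot: [-179.7, -0.3, 8.6]
contact_force: [0.4, -0.2, -1.1]
gripper_width: 0.0718
```

```bash
python3 sk.py -.048 .095 .24
python3 - <<'E'
from plant import r;s=r.get_state();print(s['contact_force'],s['gripper_width'])
E
```

```text
world [0.5938 0.2244]
t 11.15 pos [0.4309 0.2967 0.261 ] yaw 8.6 j [ 56.   5. -16.   0. -69.  42.] | shift [0.1503 0.0959 0.021 ] turn 0.2514 dist 0.18
[ 0.44127892 -0.17349872 -1.125244  ] 0.071836422305011
```

Call:
{"op": "servo_tool", "data": {"grip": [1,1,1,1,1,1,1,1,1], "translation": [[0.03,0.02,0.0],[0.06,0.04,0.0],[0.09,0.06,0.01],[0.12,0.08,0.015],[0.14,0.09,0.02],[0.15,0.096,0.021],[0.15,0.096,0.021],[0.15,0.096,0.021],[0.15,0.096,0.021]], "turn": [0.1,0.2,0.251,0.251,0.251,0.251,0.251,0.251,0.251]}}

```text
time_s: 11.9
tcp_pos: [0.5931, 0.2287, 0.2346]
eef_rot: [-180.0, 0.0, -5.4]
contact_force: [-0.3, -0.3, -0.7]
gripper_width: 0.0718
```

```bash
python3 sk.py -.048 .095 .122;python3 - <<'E'
from m import *
z=snap("wrist","d2");W=cloud(z)
E
```

```text
world [0.5938 0.2244]
t 11.9 pos [0.5931 0.2287 0.2346] yaw -5.36 j [ 39.  17.  -4.  -0. -69.  46.] | shift [0.0012 0.0043 0.1126] turn 0.0076 dist 0.113
```

View pics/d2.png

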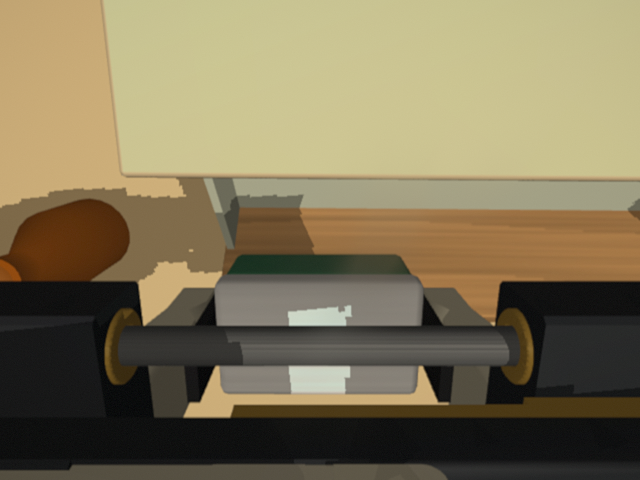

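Run:
```python
from m import *
from sk import O,a
z=load("pics/d2.npz");W=cloud(z)
def s(p): d=p[:2]-O;return (d[0]*np.cos(a)+d[1]*np.sin(a)).round(4),(-d[0]*np.sin(a)+d[1]*np.cos(a)).round(4),p[2].round(4)
print("corner",s(ray(z,122,175,.2)));print("edge",s(ray(z,400,177,.2)))
for u,v in[(213,190),(230,240),(240,215),(245,230)]:print(u,v,s(W[v,u]))
```

```text
corner (np.float64(-0.0015), np.float64(0.1886), np.float64(0.2))
edge (np.float64(-0.0015), np.float64(0.0642), np.float64(0.2))
213 190 (np.float64(-0.0167), np.float64(0.1626), np.float64(0.142))
230 240 (np.float64(-0.057), np.float64(0.1617), np.float64(0.1058))
240 215 (np.float64(nan), np.float64(nan), np.float64(nan))
245 230 (np.float64(-0.0547), np.float64(0.1545), np.float64(0.0861))
```

Call:
{"op": "servo_tool", "data": {"grip": [1,1,1,1,1,1,1], "translation": [[0,0.005,0.02],[0,0.005,0.04],[0,0.005,0.06],[0,0.005,0.08],[0,0.005,0.1],[0,0.005,0.112],[0,0.005,0.112]], "turn": [0,0,0,0,0,0,0]}}

```text
time_s: 12.53
tcp_pos: [0.5927, 0.2237, 0.1214]
eef_rot: [179.9, 0.0, -5.3]
contact_force: [-0.4, 0.3, -0.1]
gripper_width: 0.072
```

Call:
{"op": "servo_tool", "data": {"grip": [0.72,0.72,0.72,0.72], "translation": [[0,0,0],[0,0,0],[0,0,0],[0,0,0]], "turn": [0,0,0,0]}}

```text
time_s: 12.87
tcp_pos: [0.5934, 0.2238, 0.1232]
eef_rot: [-179.9, -0.0, -5.4]
contact_force: [-0.0, -0.4, -0.1]
gripper_width: 0.0717
```

Call:
{"op": "servo_tool", "data": {"grip": [-0.82,-0.82,-0.82,-0.82,-0.82,-0.82,-0.82], "translation": [[0,0,0],[0,0,0],[0,0,0],[0,0,0],[0,0,-0.015],[0,0,-0.04],[0,0,-0.07]], "turn": [0,0,0,0,0,0,0]}}

```text
time_s: 13.45
tcp_pos: [0.5923, 0.2228, 0.1913]
eef_rot: [179.9, 0.2, -5.4]
contact_force: [1.0, -0.2, -0.3]
gripper_width: 0.0797
```

Call:
{"op": "servo_tool", "data": {"grip": [-1,-1,-1,-1,-1,-1], "translation": [[-0.01,0,-0.04],[-0.04,0,-0.08],[-0.06,0,-0.1],[-0.06,0,-0.1],[-0.06,0,-0.1],[-0.06,0,-0.1]], "turn": [0,0,0,0,0,0]}}

```text
time_s: 13.95
tcp_pos: [0.5333, 0.2291, 0.2924]
eef_rot: [-180.0, -0.0, -5.4]
contact_force: [1.4, 0.2, -0.9]
gripper_width: 0.0872
```

```bash
python3 - <<'E'
from m import *
z=snap("wrist","d3")
E
python3 go.py .44 -.30 .25 90
```

```text
t 14.0 pos [0.5334 0.2289 0.2915] yaw -5.38 j [ 43.  10.  -6.  -0. -75.  42.] | shift [-0.0434  0.5353  0.0415] turn -1.6647 dist 0.539
```

View pics/d3.png

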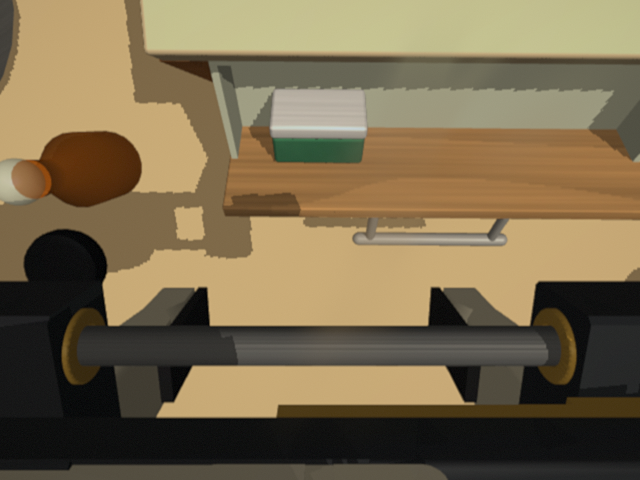

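Call:
{"op": "servo_tool", "data": {"grip": [-1,-1,-1,-1,-1,-1,-1,-1,-1,-1], "translation": [[0,0.04,0],[0,0.08,0.01],[-0.01,0.12,0.02],[-0.01,0.16,0.02],[-0.02,0.2,0.03],[-0.02,0.24,0.03],[-0.03,0.28,0.03],[-0.03,0.32,0.035],[-0.035,0.36,0.035],[-0.04,0.4,0.04]], "turn": [0.12,0.24,0.36,0.48,0.6,0.72,0.84,0.96,1.08,1.2]}}

```text
time_s: 14.83
tcp_pos: [0.4557, -0.1677, 0.2516]
eef_rot: [179.9, 0.0, -74.5]
contact_force: [1.9, -0.4, 0.3]
gripper_width: 0.0877
```

```bash
python3 go.py .44 -.30 .25 -90
```

```text
t 14.83 pos [ 0.4557 -0.1677  0.2516] yaw -74.48 j [  3.   1. -20.   0. -68.  12.] | shift [0.1233 0.0505 0.0016] turn 0.2708 dist 0.133
```

Call:
{"op": "servo_tool", "data": {"grip": [-1,-1,-1,-1,-1,-1], "translation": [[0.04,0.015,0.002],[0.08,0.03,0.002],[0.12,0.047,0.002],[0.12,0.047,0.002],[0.12,0.047,0.002],[0.12,0.047,0.002]], "turn": [0.1,0.2,0.27,0.27,0.27,0.27]}}

```text
time_s: 15.33
tcp_pos: [0.4432, -0.2943, 0.2487]
eef_rot: [179.8, 0.1, -89.7]
contact_force: [0.5, 0.2, 1.0]
gripper_width: 0.0878
```

Run:
```python
from m import *
z=snap("wrist","e1");H=hsv(z);W=cloud(z)
from plant import r;print(r.get_state()['tcp_pos'],r.get_state()['eef_rot'])
m=(abs(W[...,2]-.042)<.012)&(abs(W[...,0]-.44)<.09)&(abs(W[...,1]+.303)<.07)&(H[...,0]<20)&(H[...,2]<170)
print(top(z,m,.042))
```

```text
[ 0.44362976 -0.2935416   0.24917236] [ 1.79882635e+02  4.12989898e-02 -8.96117296e+01]
[(np.int32(3861), [323.6, 201.5], 'rect', 437, -300, 69, 42, -1, 'mean', [437.0, -300.0])]
```

View pics/e1.png

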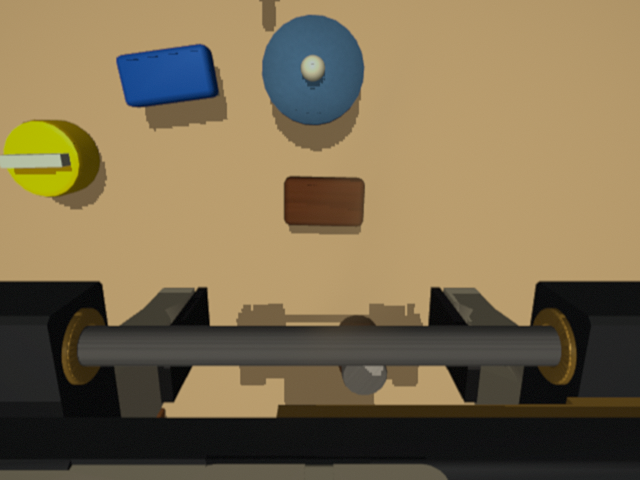

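```bash
python3 go.py .437 -.300 .015 -91
```

```text
t 15.38 pos [ 0.4436 -0.2935  0.2492] yaw -89.61 j [-12.   6. -15.  -0. -69.  13.] | shift [0.0064 0.0067 0.2342] turn 0.0242 dist 0.234
```

Call:
{"op": "servo_tool", "data": {"grip": [-1,-1,-1,-1,-1,-1,-1,-1,-1,-1], "translation": [[0.003,0.004,0.03],[0.006,0.007,0.06],[0.006,0.007,0.09],[0.006,0.007,0.12],[0.006,0.007,0.145],[0.006,0.007,0.17],[0.006,0.007,0.19],[0.006,0.007,0.21],[0.006,0.007,0.225],[0.006,0.007,0.234]], "turn": [0.024,0.024,0.024,0.024,0.024,0.024,0.024,0.024,0.024,0.024]}}

```text
time_s: 16.22
tcp_pos: [0.4365, -0.2981, 0.0146]
eef_rot: [179.9, 0.0, -90.8]
contact_force: [-0.7, -0.4, -0.3]
gripper_width: 0.088
```

Call:
{"op": "servo_tool", "data": {"grip": [1,1,1,1,1,1,1], "translation": [[0,0,0],[0,0,0],[0,0,0],[0,0,0],[0,0,0],[0,0,0],[0,0,0]], "turn": [0,0,0,0,0,0,0]}}

```text
time_s: 16.8
tcp_pos: [0.4378, -0.2999, 0.0174]
eef_rot: [-179.9, -0.0, -91.0]
contact_force: [0.1, 2.9, 7.2]
gripper_width: 0.0696
```

```bash
python3 sk.py -.048 -.095 .24
```

```text
world [0.5746 0.0353]
t 16.8 pos [ 0.4378 -0.2999  0.0174] yaw -90.97 j [-13.  20. -32.   0. -38.  12.] | shift [-0.3375 -0.1311 -0.2226] turn -1.4864 dist 0.425
```

Call:
{"op": "servo_tool", "data": {"grip": [1,1,1,1,1,1,1,1,1,1], "translation": [[0,0,-0.02],[0,0,-0.05],[0,0,-0.09],[0,0,-0.13],[0,0,-0.17],[-0.02,0,-0.2],[-0.06,-0.01,-0.21],[-0.1,-0.02,-0.22],[-0.14,-0.04,-0.22],[-0.18,-0.06,-0.22]], "turn": [0,0,0,0,-0.05,-0.17,-0.29,-0.41,-0.53,-0.65]}}

```text
time_s: 17.63
tcp_pos: [0.4966, -0.126, 0.2379]
eef_rot: [-179.8, -0.1, -53.4]
contact_force: [2.1, -0.9, -1.7]
gripper_width: 0.0699
```

```bash
python3 sk.py -.048 -.095 .24
```

```text
world [0.5746 0.0353]
t 17.63 pos [ 0.4966 -0.126   0.2379] yaw -53.45 j [  8.   5. -19.  -0. -67.  29.] | shift [-0.0831 -0.1588 -0.0021] turn -0.8316 dist 0.179
```

Call:
{"op": "servo_tool", "data": {"grip": [1,1,1,1,1,1,1,1,1], "translation": [[-0.02,-0.03,-0.002],[-0.03,-0.06,-0.002],[-0.05,-0.09,-0.002],[-0.06,-0.12,-0.002],[-0.08,-0.155,-0.002],[-0.08,-0.155,-0.002],[-0.08,-0.155,-0.002],[-0.08,-0.155,-0.002],[-0.08,-0.155,-0.002]], "turn": [-0.12,-0.24,-0.36,-0.48,-0.6,-0.72,-0.82,-0.82,-0.82]}}

```text
time_s: 18.38
tcp_pos: [0.5738, 0.0286, 0.2382]
eef_rot: [180.0, 0.0, -6.9]
contact_force: [-0.2, -0.1, -0.9]
gripper_width: 0.0698
```

```bash
python3 sk.py -.048 -.095 .122
```

```text
world [0.5746 0.0353]
t 18.38 pos [0.5738 0.0286 0.2382] yaw -6.94 j [ 22.  11. -11.  -0. -68.  61.] | shift [-0.     -0.0068  0.1162] turn -0.0199 dist 0.116
```

Call:
{"op": "servo_tool", "data": {"grip": [1,1,1,1,1,1,1,1], "translation": [[0,-0.004,0.01],[0,-0.007,0.03],[0,-0.007,0.05],[0,-0.007,0.07],[0,-0.007,0.09],[0,-0.007,0.107],[0,-0.007,0.116],[0,-0.007,0.116]], "turn": [-0.02,-0.02,-0.02,-0.02,-0.02,-0.02,-0.02,-0.02]}}

```text
time_s: 19.05
tcp_pos: [0.5733, 0.0349, 0.1199]
eef_rot: [179.9, 0.2, -5.7]
contact_force: [-0.7, -0.4, -1.1]
gripper_width: 0.0699
```

Call:
{"op": "servo_tool", "data": {"grip": [-0.8,-0.8,-0.8,-0.8,-0.8,-0.8,-0.8,-0.8], "translation": [[0,0,0],[0,0,0],[0,0,0],[0,0,0],[0,0,0],[0,0,-0.02],[0,0,-0.045],[0,0,-0.075]], "turn": [0,0,0,0,0,0,0,0]}}

```text
time_s: 19.72
tcp_pos: [0.5741, 0.0354, 0.1973]
eef_rot: [179.9, 0.1, -5.6]
contact_force: [0.2, 0.4, 0.7]
gripper_width: 0.0791
```

Call:
{"op": "servo_tool", "data": {"grip": [-1,-1,-1,-1,-1,-1], "translation": [[-0.01,0,-0.04],[-0.04,0,-0.08],[-0.06,0,-0.1],[-0.06,0,-0.1],[-0.06,0,-0.1],[-0.06,0,-0.1]], "turn": [0,0,0,0,0,0]}}

```text
time_s: 20.22
tcp_pos: [0.5151, 0.0416, 0.2977]
eef_rot: [-179.9, -0.1, -5.6]
contact_force: [0.9, 0.4, -0.9]
gripper_width: 0.0874
```

```bash
python3 - <<'E'
from m import *
z=snap("wrist","e3")
E
python3 go.py .566 -.404 .25 -82
```

```text
t 20.27 pos [0.515  0.0415 0.2969] yaw -5.6 j [ 26.   3. -12.  -0. -74.  58.] | shift [0.0942 0.4384 0.0469] turn 1.3334 dist 0.451
```

View pics/e3.png

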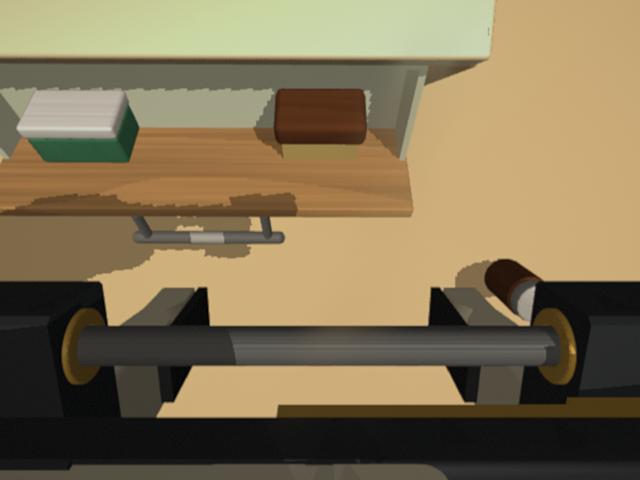

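Call:
{"op": "servo_tool", "data": {"grip": [-1,-1,-1,-1,-1,-1,-1,-1,-1,-1], "translation": [[0,0.04,0],[0,0.08,0.01],[0.01,0.12,0.02],[0.02,0.16,0.02],[0.03,0.2,0.03],[0.04,0.24,0.03],[0.05,0.28,0.03],[0.06,0.32,0.035],[0.08,0.36,0.04],[0.09,0.4,0.047]], "turn": [0.12,0.24,0.36,0.48,0.6,0.72,0.84,0.96,1.08,1.2]}}

```text
time_s: 21.1
tcp_pos: [0.5659, -0.3646, 0.2487]
eef_rot: [179.9, 0.1, -74.7]
contact_force: [1.3, 0.6, 0.1]
gripper_width: 0.0873
```

```bash
python3 go.py .566 -.395 .25 -82
```

```text
t 21.1 pos [ 0.5659 -0.3646  0.2487] yaw -74.72 j [-16.  20.   2.   0. -73.  32.] | shift [ 0.0294  0.0079 -0.0013] turn 0.1271 dist 0.03
```

Call:
{"op": "servo_tool", "data": {"grip": [-1,-1,-1,-1], "translation": [[0.015,0.004,0],[0.027,0.007,0],[0.027,0.007,0],[0.027,0.007,0]], "turn": [0.1,0.127,0.127,0.127]}}

```text
time_s: 21.43
tcp_pos: [0.5655, -0.3902, 0.2495]
eef_rot: [179.9, 0.1, -81.5]
contact_force: [0.2, 1.0, -0.2]
gripper_width: 0.0873
```

Run:
```python
from m import *
z=snap("wrist","f1");H=hsv(z);W=cloud(z)
from plant import r;print(r.get_state()['tcp_pos'],r.get_state()['eef_rot'])
m=(abs(W[...,2]-.044)<.012)&(abs(W[...,0]-.57)<.09)&(abs(W[...,1]+.404)<.07)&(H[...,0]>105)&(H[...,0]<125)&(H[...,1]>120)
print(top(z,m,.044))
```

```text
[ 0.56567858 -0.38945371  0.25021275] [ 1.79949764e+02  3.97949717e-02 -8.15006165e+01]
[(np.int32(3721), [319.0, 193.9], 'rect', 565, -403, 71, 39, 8, 'mean', [566.0, -403.0])]
```

View pics/f1.png

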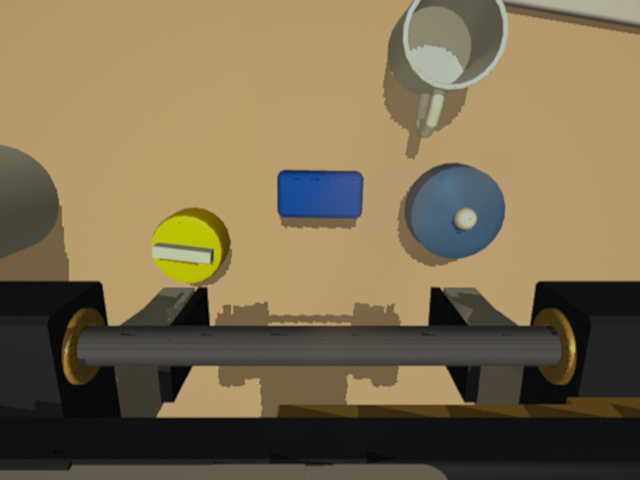

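```bash
python3 go.py .5655 -.403 .022 -82
```

```text
t 21.48 pos [ 0.5657 -0.3895  0.2502] yaw -81.5 j [-18.  21.   4.  -0. -73.  27.] | shift [0.0134 0.0022 0.2282] turn 0.0087 dist 0.229
```

Call:
{"op": "servo_tool", "data": {"grip": [-1,-1,-1,-1,-1,-1,-1,-1,-1,-1], "translation": [[0.006,0.001,0.02],[0.013,0.002,0.05],[0.013,0.002,0.08],[0.013,0.002,0.11],[0.013,0.002,0.14],[0.013,0.002,0.165],[0.013,0.002,0.185],[0.013,0.002,0.205],[0.013,0.002,0.22],[0.013,0.002,0.227]], "turn": [0.009,0.009,0.009,0.009,0.009,0.009,0.009,0.009,0.009,0.009]}}

```text
time_s: 22.32
tcp_pos: [0.5651, -0.401, 0.0222]
eef_rot: [179.9, 0.1, -82.0]
contact_force: [-1.0, 0.5, 0.6]
gripper_width: 0.0878
```

Call:
{"op": "servo_tool", "data": {"grip": [1,1,1,1,1,1], "translation": [[0,0,0],[0,0,0],[0,0,0],[0,0,0],[0,0,0],[0,0,0]], "turn": [0,0,0,0,0,0]}}

```text
time_s: 22.82
tcp_pos: [0.5666, -0.4032, 0.0255]
eef_rot: [-179.9, -0.1, -82.1]
contact_force: [-0.7, 2.8, 6.3]
gripper_width: 0.0738
```

Call:
{"op": "servo_tool", "data": {"grip": [1,1,1,1,1,1,1], "translation": [[0,0,-0.02],[0,0,-0.05],[0,0,-0.09],[0,0,-0.13],[0,0,-0.17],[0,0,-0.21],[0,0,-0.22]], "turn": [0,0,0,0,0,0,0]}}

```text
time_s: 23.4
tcp_pos: [0.5676, -0.4049, 0.2525]
eef_rot: [-179.5, -0.4, -82.1]
contact_force: [0.1, -0.4, 0.7]
gripper_width: 0.0737
```

```bash
python3 sk.py -.048 .0 .25
python3 - <<'E'
from m import *
from sk import O,a
z=load("pics/e3.npz");W=cloud(z);H=hsv(z)
def s(W): d=W[...,:2]-O;return d[...,0]*np.cos(a)+d[...,1]*np.sin(a),-d[...,0]*np.sin(a)+d[...,1]*np.cos(a)
X,Y=s(W)
for n,m in(("soap",(H[...,0]>50)&(H[...,0]<95)&(H[...,1]>90)),("wood",(H[...,0]<14)&(H[...,1]>120)&(H[...,2]<110)&(W[...,2]>.09)&(W[...,2]<.16))):
    mm=m&(X>-.12)&(X<.05)&(abs(Y)<.16); print(n,mm.sum(),np.nanpercentile(Y[mm],[3,97]).round(3),np.nanpercentile(X[mm],[3,97]).round(3),np.nanpercentile(W[...,2][mm],[3,97]).round(3))
E
```

```text
world [0.5842 0.1299]
t 23.4 pos [ 0.5676 -0.4049  0.2525] yaw -82.13 j [-19.  22.   5.   0. -73.  27.] | shift [-0.5275 -0.0898  0.0025] turn -1.3322 dist 0.535
soap 2619 [-0.046  0.125] [-0.093 -0.034] [0.089 0.378]
wood 4769 [-0.126 -0.063] [-0.05  -0.012] [0.106 0.129]
```

Call:
{"op": "servo_tool", "data": {"grip": [1,1,1,1,1,1,1,1,1,1], "translation": [[-0.03,0.0,0],[-0.07,-0.01,0],[-0.11,-0.02,0],[-0.15,-0.03,0],[-0.19,-0.04,0],[-0.23,-0.05,0],[-0.27,-0.06,0],[-0.31,-0.06,0],[-0.35,-0.07,0],[-0.39,-0.07,0]], "turn": [-0.12,-0.24,-0.36,-0.48,-0.6,-0.72,-0.84,-0.96,-1.08,-1.2]}}

```text
time_s: 24.23
tcp_pos: [0.5821, -0.0052, 0.2439]
eef_rot: [-180.0, -0.0, -13.1]
contact_force: [1.3, 0.6, -0.2]
gripper_width: 0.0739
```

```bash
python3 sk.py -.048 .0 .25
```

```text
world [0.5842 0.1299]
t 24.23 pos [ 0.5821 -0.0052  0.2439] yaw -13.06 j [ 19.  11. -10.   0. -69.  58.] | shift [-0.0284 -0.1321 -0.0061] turn -0.1266 dist 0.135
```

Call:
{"op": "servo_tool", "data": {"grip": [1,1,1,1,1,1,1], "translation": [[-0.01,-0.04,-0.006],[-0.02,-0.08,-0.006],[-0.026,-0.11,-0.006],[-0.028,-0.128,-0.006],[-0.028,-0.128,-0.006],[-0.028,-0.128,-0.006],[-0.028,-0.128,-0.006]], "turn": [-0.08,-0.126,-0.126,-0.126,-0.126,-0.126,-0.126]}}

```text
time_s: 24.82
tcp_pos: [0.5839, 0.1234, 0.2498]
eef_rot: [180.0, 0.0, -6.2]
contact_force: [-0.1, -0.7, -1.6]
gripper_width: 0.074
```

```bash
python3 sk.py -.048 .0 .130;python3 - <<'E'
from m import *
z=snap("wrist","f3")
E
```

```text
world [0.5842 0.1299]
t 24.82 pos [0.5839 0.1234 0.2498] yaw -6.17 j [ 31.  12.  -8.   0. -70.  53.] | shift [-0.0004 -0.0064  0.1198] turn -0.0065 dist 0.12
```

View pics/f3.png

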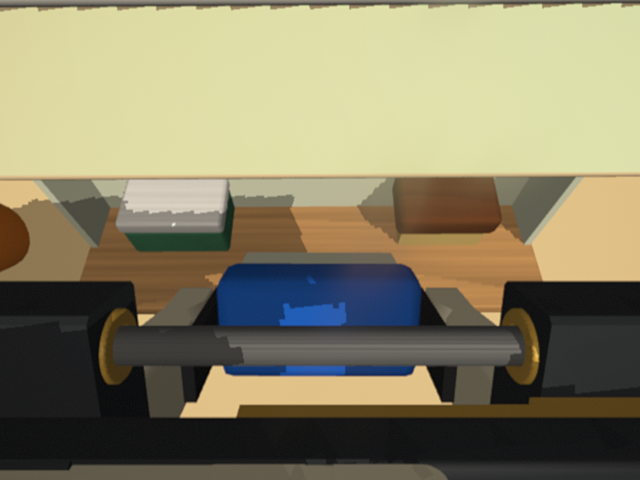

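Call:
{"op": "servo_tool", "data": {"grip": [1,1,1,1,1,1,1,1], "translation": [[0,-0.001,0.02],[0,-0.001,0.04],[0,-0.001,0.06],[0,-0.001,0.08],[0,-0.001,0.095],[0,-0.001,0.108],[0,-0.001,0.117],[0,-0.001,0.117]], "turn": [-0.006,-0.006,-0.006,-0.006,-0.006,-0.006,-0.006,-0.006]}}

```text
time_s: 25.53
tcp_pos: [0.5832, 0.1233, 0.131]
eef_rot: [179.9, 0.2, -5.9]
contact_force: [0.5, -0.4, -0.7]
gripper_width: 0.0739
```

Call:
{"op": "servo_tool", "data": {"grip": [-0.79,-0.79,-0.79,-0.79,-0.79,-0.79,-0.79,-0.79], "translation": [[0,0,0],[0,0,0],[0,0,0],[0,0,0],[0,0,0],[0,0,-0.02],[0,0,-0.045],[0,0,-0.075]], "turn": [0,0,0,0,0,0,0,0]}}

```text
time_s: 26.2
tcp_pos: [0.5834, 0.1245, 0.2077]
eef_rot: [179.9, 0.1, -5.8]
contact_force: [0.7, 0.3, 0.7]
gripper_width: 0.0784
```

Call:
{"op": "servo_tool", "data": {"grip": [-1,-1,-1,-1,-1,-1], "translation": [[-0.01,0,-0.04],[-0.04,0,-0.08],[-0.06,0,-0.1],[-0.06,0,-0.1],[-0.06,0,-0.1],[-0.06,0,-0.1]], "turn": [0,0,0,0,0,0]}}

```text
time_s: 26.7
tcp_pos: [0.5243, 0.1311, 0.3082]
eef_rot: [-179.9, -0.0, -5.8]
contact_force: [0.1, -0.6, -0.7]
gripper_width: 0.0877
```

```bash
python3 - <<'E'
from m import *
z=snap("wrist","f4")
for n in("scene","side"):
    snap(n,"f4_"+n)
E
python3 go.py .51 .13 .3 -5.8
```

```text
t 26.85 pos [0.5245 0.1307 0.3066] yaw -5.85 j [ 35.   5.  -9.  -0. -76.  49.] | shift [-0.0144  0.0022  0.0066] turn -0.0009 dist 0.016
```

View pics/f4.png

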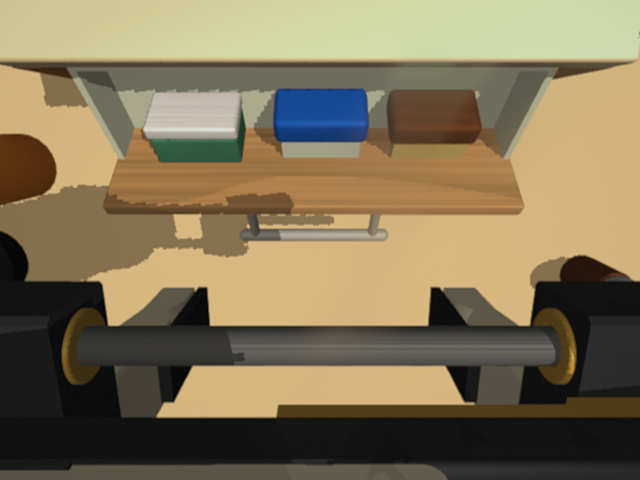

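View pics/f4_side.png

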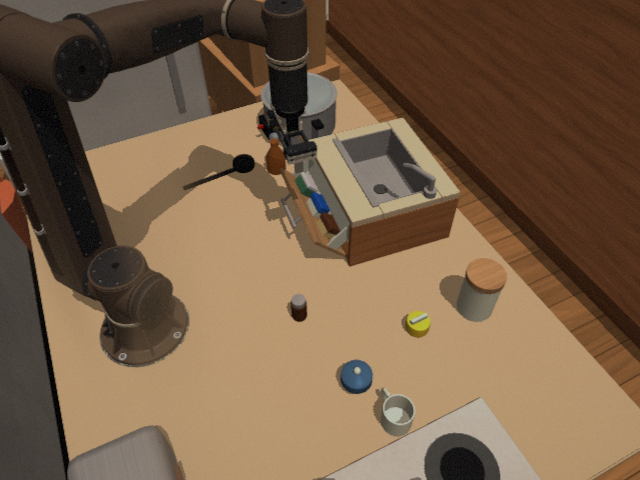

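View pics/f4_scene.png

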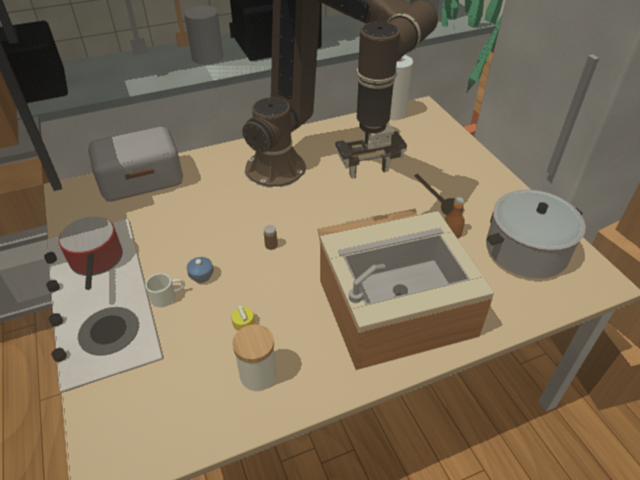

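Run:
```python
from h import *
z=load("pics/f4_scene.npz");crop(z,380,40,580,190,2,"x1");W=cloud(z);print(W[125,470],W[100,482])
z2=load("pics/f4_side.npz");crop(z2,0,140,200,290,2,"x2");W=cloud(z2);print(W[215,15],W[190,8],z2['p'][215,15])
cv2.imwrite("pics/x.png",np.hstack([cv2.imread("pics/x1.png"),cv2.imread("pics/x2.png")]))
```

```text
[-0.4418928   1.29700637 -0.389558  ] [-0.11339621  1.0534861   0.00126212]
[-0.42213045  1.16713937 -0.46096753] [-0.41510587  1.2669779  -0.39448626] [10 28 64]
```

View pics/x.png

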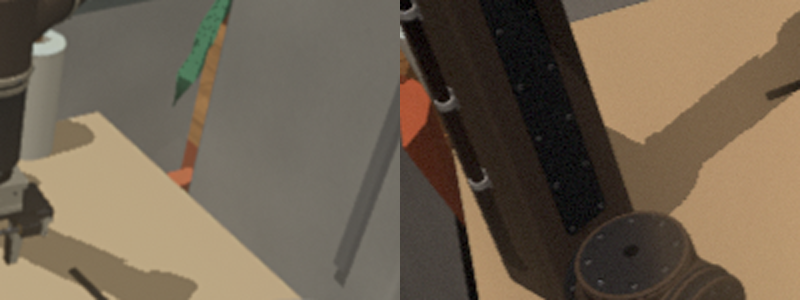

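```bash
python3 sk.py -.16 0 .20; python3 sk.py -.16 0 .085
```

```text
world [0.4728 0.1412]
t 26.85 pos [0.5245 0.1307 0.3066] yaw -5.85 j [ 35.   5.  -9.  -0. -76.  49.] | shift [-0.0525 -0.0052  0.1066] turn -0.0009 dist 0.119
world [0.4728 0.1412]
t 26.85 pos [0.5245 0.1307 0.3066] yaw -5.85 j [ 35.   5.  -9.  -0. -76.  49.] | shift [-0.0525 -0.0052  0.2216] turn -0.0009 dist 0.228
```

Call:
{"op": "servo_tool", "data": {"grip": [1,1,1,1,1,1,1,1,1,1], "translation": [[-0.02,-0.005,0.02],[-0.05,-0.005,0.04],[-0.053,-0.005,0.05],[-0.053,-0.005,0.06],[-0.053,-0.005,0.07],[-0.053,-0.005,0.08],[-0.053,-0.005,0.09],[-0.053,-0.005,0.1],[-0.053,-0.005,0.106],[-0.053,-0.005,0.106]], "turn": [0,0,0,0,0,0,0,0,0,0]}}

```text
time_s: 27.68
tcp_pos: [0.4719, 0.1408, 0.2001]
eef_rot: [179.9, 0.1, -5.9]
contact_force: [-0.6, 0.5, 0.2]
gripper_width: 0.0267
```

Call:
{"op": "servo_tool", "data": {"grip": [1,1,1,1,1,1,1], "translation": [[0,0,0.01],[0,0,0.03],[0,0,0.06],[0,0,0.08],[0,0,0.1],[0,0,0.115],[0,0,0.115]], "turn": [0,0,0,0,0,0,0]}}

```text
time_s: 28.27
tcp_pos: [0.4709, 0.1403, 0.0841]
eef_rot: [179.8, 0.2, -5.9]
contact_force: [-0.7, -0.9, -0.8]
gripper_width: 0.0009
```

```bash
python3 sk.py -.148 0 .085
python3 - <<'E'
from h import *
z=snap("wrist","g1")
E
```

```text
world [0.4848 0.14  ]
t 28.27 pos [0.4709 0.1403 0.0841] yaw -5.86 j [ 40.  12. -33.  -0. -46.  45.] | shift [ 0.0138 -0.0011 -0.0009] turn -0.0011 dist 0.014
```

View pics/g1.png

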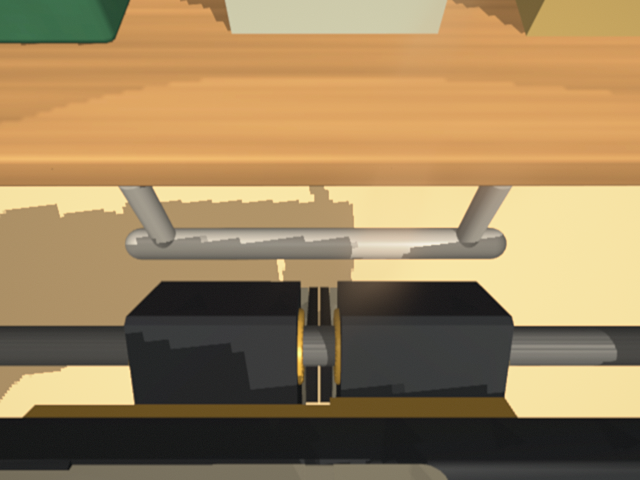

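Call:
{"op": "servo_tool", "data": {"grip": [1,1,1,1,1,1,1,1,1,1], "translation": [[0.01,0,0],[0.019,0,0],[0.022,0,-0.005],[0.026,0,-0.011],[0.031,0,-0.017],[0.035,0,-0.023],[0.04,0,-0.029],[0.045,0,-0.034],[0.05,0,-0.039],[0.056,0,-0.044]], "turn": [0,0,0,0,0,0,0,0,0,0]}}

```text
time_s: 29.15
tcp_pos: [0.5248, 0.1356, 0.1331]
eef_rot: [180.0, 0.3, -5.8]
contact_force: [-16.7, 1.5, 13.6]
gripper_width: 0.0004
```

Run:
```python
from h import *
z=snap("wrist","g2")
```

```text
(no output)
```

View pics/g2.png

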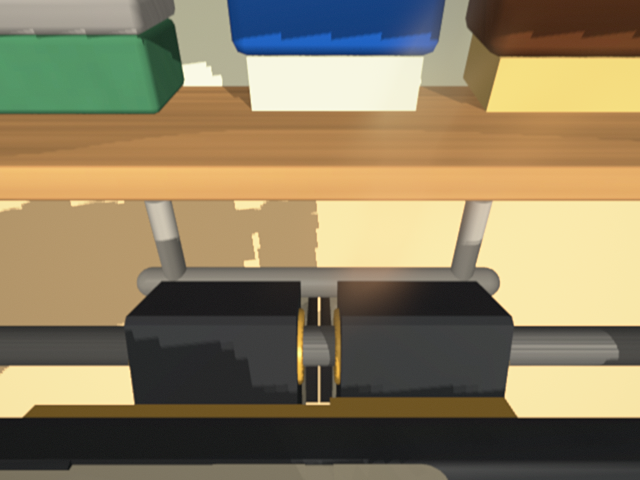

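Call:
{"op": "servo_tool", "data": {"grip": [1,1,1,1,1,1,1,1,1,1], "translation": [[0.005,0,-0.003],[0.009,0,-0.006],[0.013,0,-0.009],[0.017,0,-0.011],[0.021,0,-0.013],[0.025,0,-0.015],[0.029,0,-0.017],[0.033,0,-0.019],[0.036,0,-0.02],[0.039,0,-0.021]], "turn": [0,0,0,0,0,0,0,0,0,0]}}

```text
time_s: 30.03
tcp_pos: [0.5673, 0.1316, 0.1521]
eef_rot: [-180.0, 0.0, -5.8]
contact_force: [-12.2, 4.5, 3.5]
gripper_width: 0.0003
```

```bash
python3 sk.py -.062 0 .152
python3 - <<'E'
from h import *
z=snap("wrist","g3")
E
```

```text
world [0.5703 0.1313]
t 30.03 pos [0.5673 0.1316 0.1521] yaw -5.84 j [ 32.  15. -17.  -0. -58.  52.] | shift [0.0031 0.     0.0001] turn -0.0008 dist 0.003
```

View pics/g3.png

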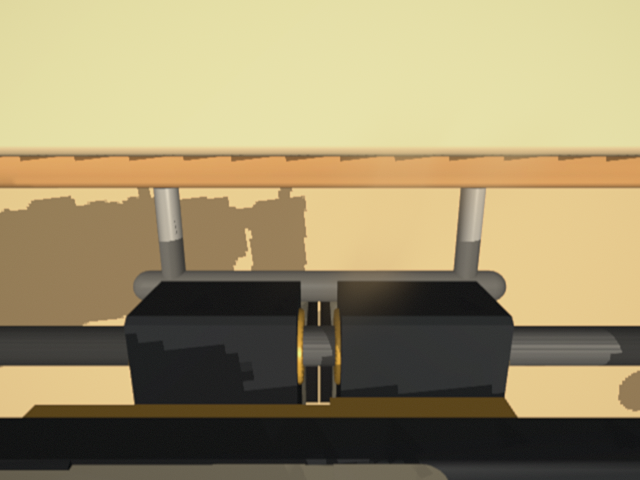

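Nearly shut. I'll keep pressing to the stop.

Call:
{"op": "servo_tool", "data": {"grip": [1,1,1,1,1,1], "translation": [[0.003,0,-0.001],[0.005,0,-0.001],[0.007,0,-0.001],[0.008,0,-0.001],[0.009,0,-0.001],[0.009,0,-0.001]], "turn": [0,0,0,0,0,0]}}

```text
time_s: 30.58
tcp_pos: [0.5674, 0.1313, 0.1517]
eef_rot: [179.9, 0.8, -5.9]
contact_force: [-40.2, 14.4, 23.1]
gripper_width: 0.0004
```

Call:
{"op": "servo_tool", "data": {"grip": [1,1,1,1,1,1,1,1,1,1], "translation": [[-0.01,0,0.0],[-0.03,0,0.0],[-0.04,0,-0.02],[-0.04,0,-0.05],[-0.05,0,-0.09],[-0.05,0,-0.12],[-0.05,0,-0.15],[-0.05,0,-0.166],[-0.05,0,-0.166],[-0.05,0,-0.166]], "turn": [0,0,0,0,0,0,0,0,0,0]}}

```text
time_s: 31.42
tcp_pos: [0.5269, 0.1361, 0.3198]
eef_rot: [-179.9, -0.1, -5.8]
contact_force: [-0.5, -0.2, 0.1]
gripper_width: 0.0006
```

Run:
```python
from h import *
from sk import O,a
z=snap("wrist","g4");W=cloud(z)
from plant import r;print(r.get_state()['tcp_pos'])
def s(p): d=p[:2]-O;return (d[0]*np.cos(a)+d[1]*np.sin(a)).round(4),p[2].round(4)
g=z['p'][:,:,:]
for u in(250,340):
    for v in range(40,190,5): print(u,v,s(W[v,u]),g[v,u])
```

```text
[0.5262914  0.13588974 0.31854967]
250 40 (np.float64(0.0132), np.float64(0.1999)) [181 232 231]
250 45 (np.float64(0.0106), np.float64(0.1989)) [181 232 231]
250 50 (np.float64(0.0077), np.float64(0.1997)) [183 233 231]
250 55 (np.float64(0.0049), np.float64(0.1995)) [183 233 231]
250 60 (np.float64(0.0021), np.float64(0.1998)) [185 235 231]
250 65 (np.float64(-0.001), np.float64(0.202)) [169 223 231]
250 70 (np.float64(-0.0031), np.float64(0.1963)) [61 80 93]
250 75 (np.float64(-0.0034), np.float64(0.1713)) [ 78 105 126]
250 80 (np.float64(-0.0066), np.float64(0.1719)) [102 170 227]
250 85 (np.float64(-0.0098), np.float64(0.1728)) [ 98 164 221]
250 90 (np.float64(-0.013), np.float64(0.1722)) [ 95 158 217]
250 95 (np.float64(-0.016), np.float64(0.1695)) [126 136 142]
250 100 (np.float64(-0.0193), np.float64(0.171)) [131 143 149]
250 105 (np.float64(-0.0225), np.float64(0.17)) [135 146 152]
250 110 (np.float64(-0.0258), np.float64(0.1703)) [138 150 156]
250 115 (np.float64(-0.0291), np.float64(0.1701)) [114 124 129]
250 120 (np.float64(-0.0324), np.float64(0.1717)) [144 157 163]
250 
[... 2020 characters left out ...]
135 (np.float64(-0.0464), np.float64(0.0009)) [145 207 233]
340 140 (np.float64(-0.0458), np.float64(0.1724)) [138 152 158]
340 145 (np.float64(-0.0492), np.float64(0.1738)) [176 193 201]
340 150 (np.float64(-0.0526), np.float64(0.1725)) [141 156 164]
340 155 (np.float64(-0.0677), np.float64(-0.0007)) [142 204 234]
340 160 (np.float64(-0.0731), np.float64(0.0002)) [145 207 233]
340 165 (np.float64(-0.0785), np.float64(-0.0004)) [146 207 233]
340 170 (np.float64(-0.0838), np.float64(0.0014)) [145 207 233]
340 175 (np.float64(-0.0893), np.float64(0.0015)) [145 207 233]
340 180 (np.float64(-0.0948), np.float64(0.0013)) [146 207 233]
340 185 (np.float64(-0.1004), np.float64(0.001)) [146 207 233]
```

View pics/g4.png

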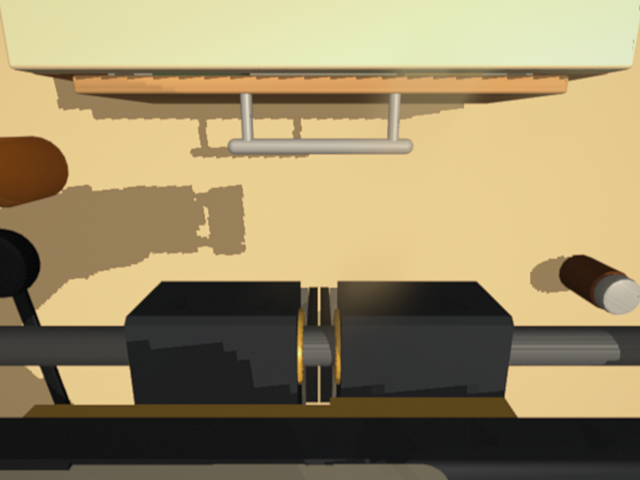

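```bash
python3 go.py .403 -.159 .26 -5.8
```

```text
t 31.47 pos [0.5263 0.1359 0.3185] yaw -5.84 j [ 35.   5.  -7.  -0. -77.  49.] | shift [-0.0926  0.3059  0.0585] turn -0.0007 dist 0.325
```

Call:
{"op": "servo_tool", "data": {"grip": [-1,-1,-1,-1,-1,-1,-1,-1,-1,-1], "translation": [[-0.02,0.03,0.01],[-0.04,0.07,0.02],[-0.05,0.11,0.03],[-0.06,0.15,0.04],[-0.07,0.19,0.045],[-0.08,0.23,0.05],[-0.09,0.27,0.055],[-0.092,0.305,0.058],[-0.092,0.305,0.058],[-0.092,0.305,0.058]], "turn": [0,0,0,0,0,0,0,0,0,0]}}

```text
time_s: 32.3
tcp_pos: [0.4022, -0.1604, 0.2595]
eef_rot: [180.0, 0.1, -6.1]
contact_force: [-0.1, -0.2, -0.2]
gripper_width: 0.0614
```

Run:
```python
from m import *
z=snap("wrist","p1");H=hsv(z);W=cloud(z)
from plant import r;print(r.get_state()['tcp_pos'],r.get_state()['eef_rot'])
m=(abs(W[...,2]-.08)<.012)&(abs(W[...,0]-.403)<.06)&(abs(W[...,1]+.159)<.06)
print(top(z,m,.08))
```

```text
[ 0.40285884 -0.15921598  0.25981587] [ 1.79988181e+02  1.04823936e-01 -6.00831363e+00]
[(np.int32(1886), [312.0, 214.8], 'rect', 402, -154, 40, 39, 2, 'mean', [402.0, -154.0])]
```

View pics/p1.png

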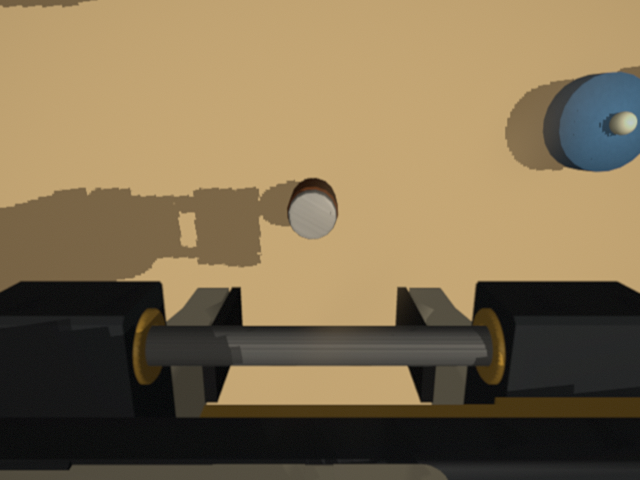

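```bash
python3 go.py .402 -.1555 .025 -5.8
```

```text
t 32.35 pos [ 0.4029 -0.1592  0.2598] yaw -6.01 j [  5.  -4. -25.  -0. -70.  79.] | shift [-0.0012 -0.0036  0.2348] turn -0.0036 dist 0.235
```

Call:
{"op": "servo_tool", "data": {"grip": [-1,-1,-1,-1,-1,-1,-1,-1,-1,-1], "translation": [[-0.001,-0.004,0.02],[-0.001,-0.004,0.05],[-0.001,-0.004,0.08],[-0.001,-0.004,0.11],[-0.001,-0.004,0.14],[-0.001,-0.004,0.17],[-0.001,-0.004,0.195],[-0.001,-0.004,0.215],[-0.001,-0.004,0.228],[-0.001,-0.004,0.234]], "turn": [0,0,0,0,0,0,0,0,0,0]}}

```text
time_s: 33.18
tcp_pos: [0.402, -0.1529, 0.0247]
eef_rot: [180.0, 0.2, -5.7]
contact_force: [-0.7, -0.4, -0.3]
gripper_width: 0.0879
```

Call:
{"op": "servo_tool", "data": {"grip": [1,1,1,1,1,1,1,1,1,1], "translation": [[0,0,0],[0,0,0],[0,0,0],[0,0,0],[0,0,0],[0,0,0],[0,0,0],[0,0,0],[0,0,0],[0,0,0]], "turn": [0,0,0,0,0,0,0,0,0,0]}}

```text
time_s: 34.02
tcp_pos: [0.4032, -0.1543, 0.0273]
eef_rot: [180.0, -0.0, -5.8]
contact_force: [-2.0, -0.4, 5.9]
gripper_width: 0.0437
```

Call:
{"op": "servo_tool", "data": {"grip": [1,1,1,1,1,1,1,1,1], "translation": [[0,0,-0.02],[0,0,-0.05],[0,0,-0.09],[0,0,-0.13],[0,0,-0.17],[0,0,-0.21],[0,0,-0.25],[0,0,-0.27],[0,0,-0.27]], "turn": [0,0,0,0,0,0,0,0,0]}}

```text
time_s: 34.77
tcp_pos: [0.405, -0.1546, 0.3019]
eef_rot: [-180.0, -0.5, -5.8]
contact_force: [1.3, 0.4, -1.1]
gripper_width: 0.0437
```

```bash
python3 sk.py .034 0 .29
python3 - <<'E'
from plant import r;s=r.get_state();print(s['gripper_width'],s['contact_force'])
E
```

```text
world [0.6658 0.1216]
t 34.77 pos [ 0.405  -0.1546  0.3019] yaw -5.82 j [  5.  -6. -21.   0. -75.  79.] | shift [ 0.2315 -0.3011  0.0119] turn -0.0003 dist 0.38
0.043711196146951556 [ 1.34304893  0.38375816 -1.06505909]
```

Call:
{"op": "servo_tool", "data": {"grip": [1,1,1,1,1,1,1,1,1,1], "translation": [[0.02,-0.025,0],[0.04,-0.055,0],[0.065,-0.085,0],[0.09,-0.115,0],[0.115,-0.15,0],[0.14,-0.18,0],[0.165,-0.215,0],[0.19,-0.245,0],[0.21,-0.275,0.005],[0.225,-0.29,0.01]], "turn": [0,0,0,0,0,0,0,0,0,0]}}

```text
time_s: 35.6
tcp_pos: [0.6576, 0.1146, 0.2842]
eef_rot: [180.0, 0.1, -5.8]
contact_force: [-0.1, -0.3, -2.2]
gripper_width: 0.0436
```

Call:
{"op": "servo_tool", "data": {"grip": [1,1,1,1], "translation": [[0.004,-0.007,0],[0.006,-0.009,0],[0.006,-0.009,0],[0.006,-0.009,0]], "turn": [0,0,0,0]}}

```text
time_s: 35.93
tcp_pos: [0.6626, 0.1191, 0.2868]
eef_rot: [180.0, 0.0, -5.9]
contact_force: [0.6, -0.1, -1.9]
gripper_width: 0.0441
```

```bash
python3 - <<'E'
from h import *
z=snap("wrist","p2")
from sk import O,a
def s(p): d=p[:2]-O;return (d[0]*np.cos(a)+d[1]*np.sin(a)).round(4),(-d[0]*np.sin(a)+d[1]*np.cos(a)).round(4),p[2].round(4)
W=cloud(z)
for v in range(10,300,10):print(v,s(W[v,120]),s(W[v,500]),z['p'][v,120])
E
python3 sk.py .034 0 .229
```

```text
10 (np.float64(0.1829), np.float64(0.1454), np.float64(0.0921)) (np.float64(0.1827), np.float64(-0.137), np.float64(0.0917)) [156 172 179]
20 (np.float64(0.1763), np.float64(0.1465), np.float64(0.0915)) (np.float64(0.1759), np.float64(-0.1377), np.float64(0.0919)) [148 163 171]
30 (np.float64(0.1695), np.float64(0.1473), np.float64(0.0915)) (np.float64(0.169), np.float64(-0.1382), np.float64(0.0925)) [ 93 102 107]
40 (np.float64(0.162), np.float64(0.1468), np.float64(0.0947)) (np.float64(0.1618), np.float64(-0.1384), np.float64(0.0939)) [71 78 81]
50 (np.float64(0.155), np.float64(0.1473), np.float64(0.0956)) (np.float64(0.155), np.float64(-0.1394), np.float64(0.0934)) [75 82 86]
60 (np.float64(0.1475), np.float64(0.1467), np.float64(0.0991)) (np.float64(0.1479), np.float64(-0.1401), np.float64(0.0936)) [79 85 89]
70 (np.float64(0.1403), np.float64(0.1467), np.float64(0.1011)) (np.float64(0.141), np.float64(-0.1416), np.float64(0.0917)) [76 83 87]
80 (np.float64(0.133), np.float64(0.1465), np.float64(0.1036)) (np.float64(0.1339), np.float64(-0.1427), np.float64(0.0909)) [76 83 86]
90
[... 2374 characters left out ...]
oat64(0.023), np.float64(0.117), np.float64(0.2007)) (np.float64(0.0224), np.float64(-0.1108), np.float64(0.1996)) [104 140 160]
270 (np.float64(0.0165), np.float64(0.118), np.float64(0.2)) (np.float64(0.0164), np.float64(-0.111), np.float64(0.2007)) [104 139 160]
280 (np.float64(0.0101), np.float64(0.1188), np.float64(0.2001)) (np.float64(0.0098), np.float64(-0.112), np.float64(0.2001)) [ 89 119 136]
290 (np.float64(0.0692), np.float64(0.0385), np.float64(0.364)) (np.float64(0.0693), np.float64(-0.0383), np.float64(0.3645)) [21 21 23]
world [0.6658 0.1216]
t 35.98 pos [0.6626 0.1189 0.2873] yaw -5.87 j [ 27.  19.   6.   0. -77.  57.] | shift [ 0.0029 -0.003   0.0583] turn -0.0012 dist 0.058
```

View pics/p2.png

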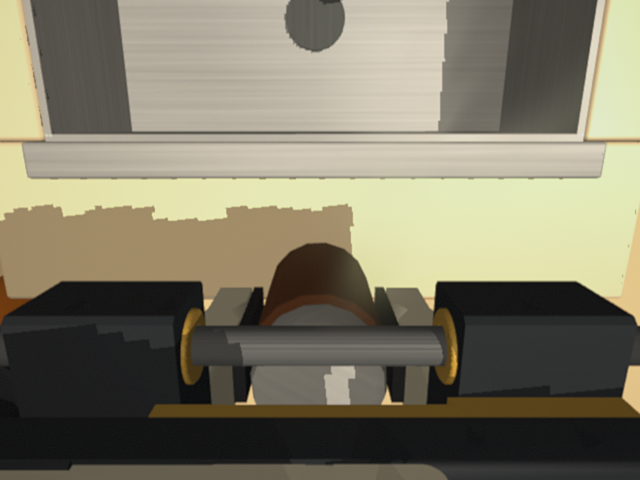

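Call:
{"op": "servo_tool", "data": {"grip": [1,1,1,1,1,1,1,1,1,1], "translation": [[0.004,-0.002,0.01],[0.004,-0.002,0.02],[0.004,-0.002,0.03],[0.004,-0.002,0.04],[0.004,-0.002,0.047],[0.004,-0.002,0.052],[0.004,-0.002,0.055],[0.004,-0.002,0.057],[0.004,-0.002,0.058],[0.004,-0.002,0.058]], "turn": [0,0,0,0,0,0,0,0,0,0]}}

```text
time_s: 36.82
tcp_pos: [0.6675, 0.1214, 0.229]
eef_rot: [-180.0, -0.0, -5.8]
contact_force: [-0.2, 0.5, -1.5]
gripper_width: 0.0437
```

```bash
python3 sk.py .035 0 .2275;python3 - <<'E'
from plant import r;s=r.get_state();print(s['gripper_width'],s['contact_force'])
E
```

```text
world [0.6668 0.1215]
t 36.82 pos [0.6675 0.1214 0.229 ] yaw -5.83 j [ 27.  21.   1.   0. -71.  57.] | shift [-0.0006  0.      0.0015] turn -0.0005 dist 0.002
0.04367951609935903 [-0.22733546  0.47404033 -1.47245166]
```

Call:
{"op": "servo_tool", "data": {"grip": [1,1,1,1], "translation": [[0,0,0.001],[0,0,0.002],[0,0,0.003],[0,0,0.003]], "turn": [0,0,0,0]}}

```text
time_s: 37.15
tcp_pos: [0.6676, 0.1215, 0.2274]
eef_rot: [-180.0, -0.1, -5.8]
contact_force: [-2.9, -0.7, 5.3]
gripper_width: 0.0439
```

Force is now +5 N upward, so the shaker is on the ledge. Releasing.

Call:
{"op": "servo_tool", "data": {"grip": [0,-0.2,-0.4,-0.5,-0.5,-0.5,-0.5,-0.5,-0.5], "translation": [[0,0,0],[0,0,0],[0,0,0],[0,0,0],[0,0,0],[0,0,-0.01],[0,0,-0.03],[0,0,-0.06],[0,0,-0.09]], "turn": [0,0,0,0,0,0,0,0,0]}}

```text
time_s: 37.9
tcp_pos: [0.667, 0.1211, 0.3169]
eef_rot: [179.9, 0.1, -5.8]
contact_force: [0.8, 0.5, 1.0]
gripper_width: 0.0658
```

Call:
{"op": "servo_tool", "data": {"grip": [-0.5,-0.5,-0.5,-0.5,-0.5,-0.5,-0.5,-0.5], "translation": [[0,0,-0.03],[-0.03,0,-0.04],[-0.07,0,-0.04],[-0.11,0,-0.04],[-0.14,0,-0.03],[-0.17,0,-0.02],[-0.17,0,-0.02],[-0.17,0,-0.02]], "turn": [0,0,0,0,0,0,0,0]}}

```text
time_s: 38.57
tcp_pos: [0.497, 0.1386, 0.3373]
eef_rot: [-179.9, -0.1, -5.7]
contact_force: [0.9, 0.6, 1.1]
gripper_width: 0.0656
```

Run:
```python
from m import *
from sk import O,a
z=snap("wrist","q1");W=cloud(z);H=hsv(z)
m=(abs(W[...,2]-.28)<.012)&(abs(W[...,0]-.667)<.06)&(abs(W[...,1]-.1215)<.06)
print(top(z,m,.28),"want",O+.035*np.array([np.cos(a),np.sin(a)]))
z=snap("scene","q1_scene");crop(z,300,150,500,300,3,"q1a")
z=snap("side","q1_side");crop(z,220,80,480,275,3,"q1b")
```

```text
[] want [0.66682082 0.12146303]
```

View pics/q1.png

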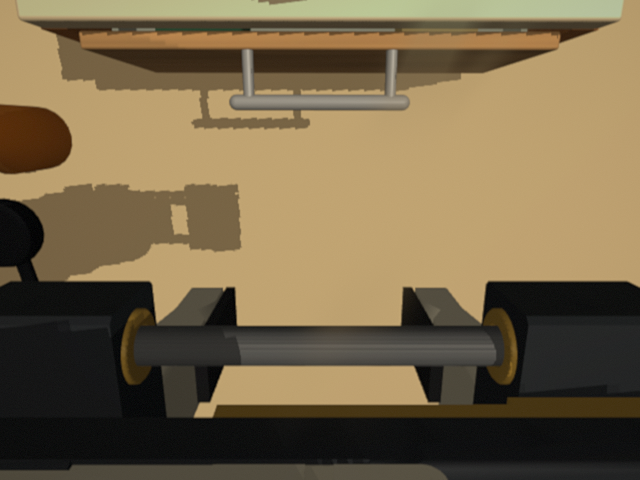

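View pics/q1b.png

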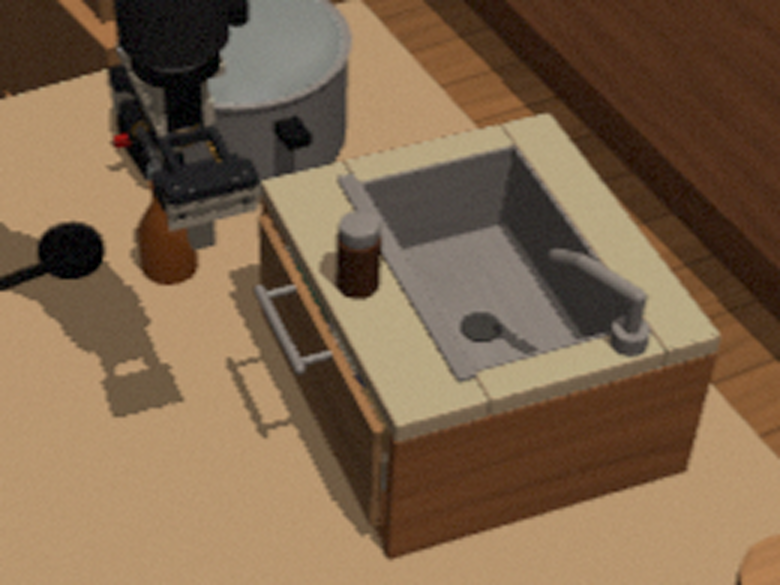

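View pics/q1_scene.png

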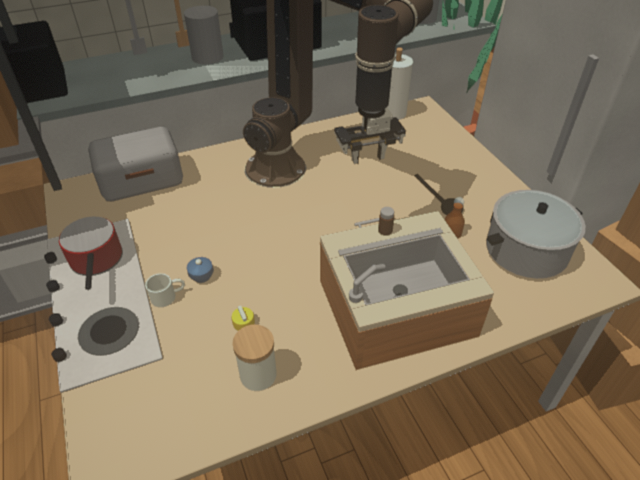

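Run:
```python
from h import *
from sk import O,a
for f in("b_wrist","g4","q1"):
    z=load(f"pics/{f}.npz");W=cloud(z);d=W[...,:2]-O;X=d[...,0]*np.cos(a)+d[...,1]*np.sin(a);Y=-d[...,0]*np.sin(a)+d[...,1]*np.cos(a);Z=W[...,2]
    m=(abs(Y)<.15)&(X>-.035)&(X<0.005)&(Z>.04)&(Z<.155)
    m[300:]=0
    A=np.c_[Z[m],Y[m],np.ones(m.sum())];b=X[m]
    for _ in range(3):
        c=np.linalg.lstsq(A,b,rcond=None)[0];k=abs(b-A@c)<.003;A,b=A[k],b[k]
    print(f,len(b),"slope dx/dz",c.round(4),"x at z=.15",(c[0]*.15+c[2]).round(4),"x at .03",(c[0]*.03+c[2]).round(4))
    t=(abs(Y)<.12)&(abs(X)<.03)&(Z>.192)&(Z<.199)
    e=(abs(Y)<.15)&(abs(Z-.172)<.003)&(X>-.03)&(X<.01);print("panel top X range",np.percentile(X[e],[2,98]).round(4),"bench front min",np.percentile(X[(abs(Y)<.15)&(abs(Z-.2)<.002)&(X<.05)],1).round(4))
```

```text
b_wrist 564 slope dx/dz [-0.012   0.0008 -0.0152] x at z=.15 -0.017 x at .03 -0.0156
panel top X range [-0.0247 -0.0056] bench front min -0.0026
g4 2695 slope dx/dz [ 0.0024  0.0008 -0.0157] x at z=.15 -0.0153 x at .03 -0.0156
panel top X range [-0.0247 -0.0034] bench front min -0.0026
q1 6240 slope dx/dz [ 0.0024  0.0008 -0.0157] x at z=.15 -0.0153 x at .03 -0.0156
panel top X range [-0.025  -0.0039] bench front min -0.0032
```

```bash
python3 -c "
from plant import order,r
print(order.close_job(), r.get_state()['time_s'])"
```

```text
the job is handed in; nothing more can be done
the job is handed in; nothing more can be done
```

I handed the job in at about 39 s of the 210 s allowed; the hand-in gave no verdict.

**Tray:** I tilted it out to its stop, where the panel slope measured about 0.76 rad. I laid the soap tin, wood brush and blue brush in the trough side by side, then pushed it shut.

**Pepper:** I stood it on the middle of the ledge after the tray was closed.

**Last checks:**
- **Tray shut:** A plane fit to the panel put it within about 0.002 rad of upright, and its top edge was within about 1 mm of the bench front. It did not move when I pressed on at the stop. The wrist force there peaked at about 48 N, with the closed fingers pressing on the handle bar.
- **Things inside:** A picture taken just before shutting showed all three resting in the trough.
- **Pepper:** The scene and side pictures show it standing upright on the ledge. My measured check found nothing, because the shaker was outside the wrist camera's view, so this rests on those two pictures.
- **Left alone:** The sugar bowl, ladle, cruet, mug and timer look unmoved by eye in the pictures. I did not measure them again.

No scraper or salt shaker was visible in any picture, so I took both as absent. The scene and side cameras disagreed by up to about 15 mm (mostly in x), so I took every grasp and placing position from the wrist camera.

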